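Lock the grinder's work rest into its receiver with the cam disc

ROBOT

A 7-joint arm with a two-finger parallel gripper is mounted at the origin on the work surface. World frame = base frame: x ahead of the robot, y to its left, z up, the work surface at z = 0. Lengths are in m, angles in rad, forces in N, time in s.
With the tool pointing down it reaches from about 0.425 to 0.875 m from the base axis. Payload 4.7 kg.
Tool frame: the origin (TCP) lies at the very end of the fingers, on their centre line; the grasp point (between the pads) lies 19 mm behind it; z points along the fingers, y is the line along which they close (so a half turn about z gives the same grasp; the last joint's range is limited). The gripper opens to 87 mm and grips with 3 to 60 N. Pads are 19 mm wide; open, the fingers measure 117 mm over their backs; the gripper's body (75 mm by 190 mm) begins 51 mm behind the grasp point.
Start: joints at [-1.094, 0.321, -0.07, 1.45, 0.023, 1.371, -0.057], TCP at [0.29, 0.582, 0.223] pointing down, gripper open.
Joint ranges: [-2.86, 2.86], [-0.3, 2.09], [-1.38, 1.24], [0.06, 2.45], [-1.56, 4.7], [0.09, 2.05], [-2.69, 2.69]. Speed limits (rad/s): [2.57, 2.57, 3.14, 3.14, 3.14, 3.14, 3.14].

INTERFACE

Orientations are given as a rotation vector (axis times angle).
In Python, from bench import ctrl gives the robot as it stands.
- The arm moves only by the tool jog_arm, never from a script. Its argument "commands" is a list of rows, each a list of 7 numbers: the opening, from 0 (shut) to 1 (fully open), then the shift along the world's x, y, z scaled (see below), then the turn, a rotation vector about the world's x, y, z scaled (see below). A call has exactly 5 rows; each row is the pose to reach, as a shift and turn from the pose commanded when the call began; what a row does not reach only later rows make up. The controller multiplies each number of a shift by 0.5 m and each number of a turn by 30 degrees. A row lasts 1/12 s, in which the tool goes at most 41.7 mm and 7.16 degrees, less where a joint would pass 70% of its speed; a pose out of reach is approached as far as the arm can. A call with a number of a shift or a turn outside -1 to 1 is refused whole. A call with a gripper value outside its range is refused whole. The fingers move at their own pace and stop on an object; "grip_force" is the grip in N (left out, the last holds). Time passes only in rows, so rows that repeat a pose let the fingers close, or fill a call up. It gives the time, the measured TCP pose, the force, the opening and the grip force at its end, in the units of the state.
- ctrl.get_state(): the state, without advancing time (a new reading comes with each control period).
- ctrl.get_image(name): name is "side" or "top" or "wrist"; returns a dict with "frame" (480x640x3 uint8, red, green, blue), "vfov" (degrees; the focal length in pixels is half the picture's height over the tangent of half this angle, whatever the lens; pixels are square), "cx", "cy" (the principal point, pixels), "camera_from_world" (4x4, takes a point from world to camera coordinates); the wrist camera has in their place "mount" (4x4, takes a point from camera to tool coordinates, whose origin is the TCP and whose axes are the flange's). Camera axes: x right, y down, z forward; pixel columns grow to the right and rows downward; lengths in m; the calibration is good to about 2 mm. The wrist camera is an equidistant fisheye: a pixel r from the principal point sees the ray r / f radians off the axis. A picture is of the moment at which its call begins: read the wrist's pose just before it. There is no depth.
- ctrl.close_job(): hands the job in; it is judged then, once.
The state is a dict: "time": time; "joint_positions": joint angles; "qd": joint speeds; "joint_torque": joint torques, N m; "position": TCP position; "tool_rot": TCP orientation; "ft_force": force on the tool from outside, world axes, zero at the start; "torque": the same for the moment, N m; "grip_width": opening from 0.0 (shut) to 1.0 (fully open); "grip_force": force on a finger pad.
Only numpy, scipy, OpenCV 4.12 (cv2) and the standard library are available. Lean on these libraries where they do the work, as an engineer would, in place of code of your own. Each camera call takes 0.05 s, during which the arm holds its last target. There are 200 camera calls.

TASK

Gently slide the grinder's work rest along its guides until it meets the spring buffers, so that its bolt head sits inside the receiver's cam. Then take the screwdriver from its wooden stand, and with its blade in the slot, pressing only lightly, turn the cam disc clockwise until the bolt is drawn in and the rest is tight against its stops, firmly but without overtightening (about 0.35 N m, and never over 0.5 N m). Finally stand the screwdriver back in its stand, leaving the other items on the bench alone.

Things in the scene. Friction and masses are not known exactly. Their poses are not given: they have to be found in the camera images.
- dock: The receiver: blue steel, fixed. Base plate 212 x 104 x 12 mm (x = -170 to +42 mm) with two dark rails (72 mm apart inside, tops 22 mm above the bench) and a blue housing (62 x 92 mm, top 53 mm above the bench) at its far end, with the cam disc on top. Origin: on the bench straight below the cam's axis; z up; x is the way the rest is pushed in.
- rest: The work rest: loose aluminium block 60 (along x) x 70 x 28 mm with a steel table 60 x 84 x 6 mm on top, about 0.5 kg, on the receiver's base plate between the rails (1 mm free each side). Origin: centre of its underside, x towards the housing. A 6 mm steel bolt on its +x face (with a 13 mm square neck, 8 mm long), 18 mm up, ends in an upright barrel-shaped head. Starts pulled back 20 to 41 mm.
- rest_head (a point): Centre of the bolt head (barrel 10 mm across, 30 mm tall): 58.4 mm ahead (+x) of the rest's origin, 30 mm above the bench. In the receiver's frame its x is -47 to -25 mm at the start, -8.6 mm when the rest meets the buffers, and somewhere from -8 to -4.8 mm (differs each time, hidden) when tight on the stops. Past -10.5 mm the cam can grab it.
- rest_rear (a point): Middle of the rest's flat rear face, which is 70 mm wide, looks towards the receiver's -x, and reaches from 12 to 46 mm above the bench (this point: 32 mm above it); push here along the receiver's x.
- cam (a joint): Angle of the cam disc, rad, growing clockwise seen from above, limits -0.25 and 1.75. Starts between -0.15 and 0, mouth open to the bolt. It meets the bolt head at about 0.5 to 0.9 and draws it in 5 mm per rad; tight lies somewhere from 0.8 to 1.45 and must be felt: the torque (0.12 to 0.22 N m before) rises quickly there. Stays where it is left.
- cam_slot (a point): Centre of the cam disc's screwdriver slot, at the floor of the slot, 54 mm above the bench; x along the slot, z up. The disc is bare steel, 39 mm across, its top 60 mm above the bench; the slot is 30 mm long, 5 mm wide, 6 mm deep, closed at its ends.
- driver: The screwdriver, standing upright, tip down, in its stand. Origin: middle of the blade's end; z up along the shank; x along the blade's width. Blade 24 x 3.4 mm (16 mm tall), round shank 10 mm, black collar 42 mm across from z = 50 to 56 mm, black square handle 24 x 24 mm (sides parallel to x and y) from z = 56 to 116 mm. 0.13 kg. It may be put into the slot either way round.
- driver_grip (a point): The place to grip the handle: on the screwdriver's axis 94 mm above the blade's end.
- stand: Dark wooden stand, fixed, 64 x 64 x 58 mm tall, with an upright hole of 32 mm diameter through its middle. The screwdriver hangs in it by its collar, blade end 8 mm above the bench. Origin: on the bench under the hole's axis.
- wheel: Spare aluminium contact wheel, 64 mm across, 36 mm tall, lying flat: leave alone.
- wrench: Steel wrench, 180 mm long, lying on the bench: leave alone.
- tin: Grey steel tin, 72 mm across, 80 mm tall: leave alone.
- buffers (a point): Midway between the tips of the two black spring buffers on the housing's face (which looks to the receiver's -x), 37 mm before the cam's axis, 30 mm above the bench. They meet the rest 1 to 4 mm before it is home, resist with 3.3 N at once and up to 4.5 N when home, and push it back if it is let go. Steel stops beside them.
Mind the look-alikes: they are no part of the job. Leave any pink or turquoise look-alike of the rest alone.

How it is judged:
By the outcome, as a careful person would: the job done as asked, in the order asked, and still so for the second after the job is handed in, with the robot touching nothing.
It also fails if it takes over 72 s, if anything falls off the work surface, if the arm or the gripper's body presses on something with over 40 N, if the wrist force passes 120 N, or if a joint passes its speed limit or range.

## Working session

There is one attempt and no reset: what is moved stays moved. The work goes in short steps, Python scripts to look and compute and a tool call to move; the robot and the scene stay as the last step left them, time stands still between calls to the robot, and variables do not carry over. Pictures are saved under pics/ and viewed, at most 10 in all, crops included, and the job is handed in when it is done.

Besides the shell and the picture viewer there is one more tool, called after "Request:" as name(argument=value, ...), one argument or row to a line, values as JSON. jog_arm: Moves the arm, as the interface text tells. Shifts and turns lie within -1 to 1; 1 stands for 0.5 m of shift or 30 degrees of turn. Its arguments: {"type":"object","properties":{"commands":{"type":"array","items":{"type":"array","items":{"type":"number","minimum":-1,"maximum":1}}},"grip_force":{"type":"number"}},"required":["commands"]}

```bash
mkdir -p pics; ls; python3 - <<'E'
from bench import ctrl
import cv2
s=ctrl.get_state();print({k:s[k] for k in('time','position','tool_rot','ft_force','grip_width')})
for n in('top','side'):
    d=ctrl.get_image(n);cv2.imwrite(f'pics/{n}0.png',d['frame'][:,:,::-1]);print(n,d['vfov'],d['cx'],d['cy'],d['camera_from_world'])
d=ctrl.get_image('wrist');print(d['vfov'],d['cx'],d['cy'],d['mount'])
E
```

```text
pics
{'time': 0.0, 'position': array([0.29001413, 0.58110255, 0.221485  ]), 'tool_rot': array([-7.20433948e-01, -3.05755112e+00,  2.92758453e-03]), 'ft_force': array([-0.95061807,  0.73223745,  0.318722  ]), 'grip_width': 0.9989543433450532}
top 53.55605500264744 323.86955156034537 247.19377508228752 [[ 3.63722481e-03 -9.99599798e-01 -2.80537765e-02  2.32893409e-02]
 [-9.88725326e-01  6.04779248e-04 -1.49739323e-01  5.24624061e-01]
 [ 1.49696364e-01  2.82821149e-02 -9.88327436e-01  1.00750472e+00]
 [ 0.00000000e+00  0.00000000e+00  0.00000000e+00  1.00000000e+00]]
side 45.15021240929367 319.75582063267325 244.11332144240362 [[ 0.87368677 -0.48605901 -0.02044655 -0.42534989]
 [-0.28707166 -0.48116581 -0.82829302  0.23281539]
 [ 0.39276111  0.72953828 -0.55992197  0.94542252]
 [ 0.          0.          0.          1.        ]]
65.70646984690485 318.35264234547725 243.63542688374986 [[-5.81748572e-04 -9.67124444e-01 -2.54302914e-01  7.06126126e-02]
 [ 9.99999612e-01 -3.94362269e-04 -7.87843731e-04 -1.91662103e-04]
 [ 6.61655456e-04 -2.54303273e-01  9.67124298e-01 -1.61879301e-01]
 [ 0.00000000e+00  0.00000000e+00  0.00000000e+00  1.00000000e+00]]
```

View pics/top0.png

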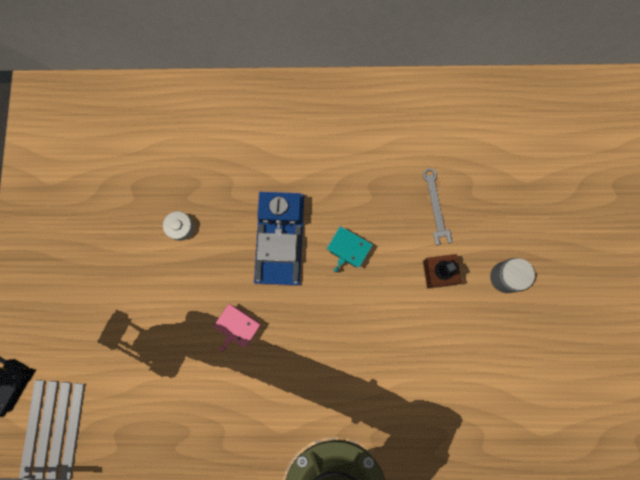

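View pics/side0.png

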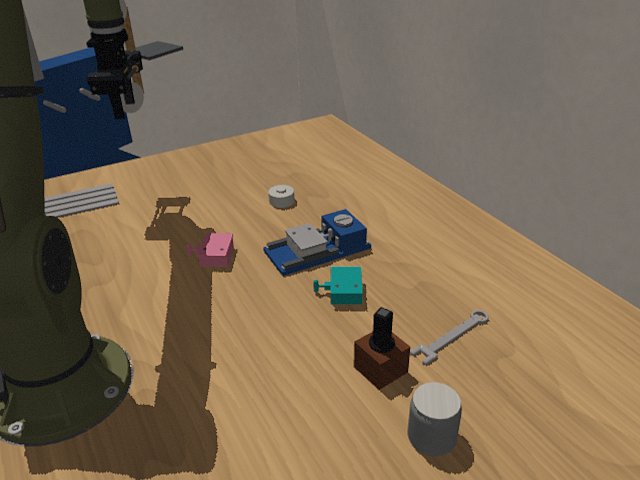

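The top view shows the dock at about (280,238), with the cam at (279,206) and the driver in its stand at (447,268). The side view shows the cam at (344,220) and the driver handle at (382,330). I'll enlarge these areas and measure.

```bash
cat > h.py <<'E'
import numpy as np,cv2
from scipy.spatial.transform import Rotation as R
from scipy.optimize import least_squares
from bench import ctrl
def grab(n,tag=None):
    s=ctrl.get_state();d=ctrl.get_image(n);d['n']=n
    d['f']=240/np.tan(np.radians(d['vfov'])/2)
    if n=='wrist':
        T=np.eye(4);T[:3,:3]=R.from_rotvec(s['tool_rot']).as_matrix();T[:3,3]=s['position']
        d['C']=T@d['mount']
    else: d['C']=np.linalg.inv(d['camera_from_world'])
    if tag: cv2.imwrite(f'pics/{tag}.png',d['frame'][:,:,::-1]); np.save(f'pics/{tag}.npy',{k:v for k,v in d.items()},allow_pickle=True)
    return d
def load(tag): return np.load(f'pics/{tag}.npy',allow_pickle=True).item()
def ray(d,u,v):
    p=np.array([u-d['cx'],v-d['cy']])/d['f']
    if d['n']=='wrist':
        t=np.linalg.norm(p);r=np.array([*(p/t*np.sin(t)),np.cos(t)]) if t>0 else np.array([0,0,1.])
    else: r=np.array([*p,1.]);r/=np.linalg.norm(r)
    return d['C'][:3,3],d['C'][:3,:3]@r
def atz(d,u,v,z):
    o,r=ray(d,u,v);return o+r*(z-o[2])/r[2]
def proj(d,P):
    q=np.linalg.inv(d['C'])@np.array([*P,1]);q=q[:3]
    if d['n']=='wrist':
        h=np.linalg.norm(q[:2]);t=np.arctan2(h,q[2]);p=q[:2]/max(h,1e-12)*t
    else:p=q[:2]/q[2]
    return p*d['f']+[d['cx'],d['cy']]
def tri(*obs):
    A=0;b=0
    for d,u,v in obs:
        o,r=ray(d,u,v);M=np.eye(3)-np.outer(r,r);A=A+M;b=b+M@o
    P=np.linalg.solve(A,b);return P,[np.linalg.norm((np.eye(3)-np.outer(ray(*o)[1],ray(*o)[1]))@(P-o[0]['C'][:3,3])) for o in obs]
E
python3 - <<'E'
from h import *
t=grab('top','t');s=grab('side','s')
np.set_printoptions(precision=4,suppress=True)
print('cam',tri((t,279,206),(s,344,220)),atz(t,279,206,.06))
print('drv top',tri((t,452,266),(s,383,312)),'hole',atz(t,443,271,.058))
print('dock ends',atz(t,277,284,.012),atz(t,281,194,.053))
print(R.from_rotvec(ctrl.get_state()['tool_rot']).as_matrix())
E
```

```text
cam (array([0.6143, 0.1218, 0.0597]), [np.float64(0.0012975462358938612), np.float64(0.001297546235894026)]) [0.613  0.1223 0.06  ]
drv top (array([ 0.4726, -0.2333,  0.1266]), [np.float64(0.0008794698952835857), np.float64(0.000879469895283743)]) hole [ 0.4703 -0.2307  0.058 ]
dock ends [0.4454 0.1297 0.012 ] [0.642  0.1192 0.053 ]
[[-0.8948  0.4464 -0.0003]
 [ 0.4464  0.8948 -0.0008]
 [-0.0001 -0.0009 -1.    ]]
```

Request:
jog_arm(
  commands=[
    [0,0.035,-0.06,0,0,0,0.052],
    [0,0.07,-0.122,0,0,0,0.104],
    [0,0.104,-0.183,0,0,0,0.156],
    [0,0.138,-0.244,0,0,0,0.209],
    [0,0.173,-0.305,0,0,0,0.261],
  ],
)

```text
time: 0.67
position: [0.3772, 0.4276, 0.2225]
tool_rot: [0.507, 3.1, 0.0]
ft_force: [0.2, 1.4, -0.6]
grip_width: 0.708
grip_force: 0.0
```

Request:
jog_arm(
  commands=[
    [0,0.035,-0.06,0,0,0,0.052],
    [0,0.07,-0.122,0,0,0,0.104],
    [0,0.104,-0.183,0,0,0,0.156],
    [0,0.138,-0.244,0,0,0,0.209],
    [0,0.173,-0.305,0,0,0,0.261],
  ],
)

```text
time: 1.08
position: [0.4637, 0.275, 0.2227]
tool_rot: [0.295, 3.127, 0.001]
ft_force: [0.6, 0.6, -0.8]
grip_width: 0.322
grip_force: 0.0
```

Request:
jog_arm(
  commands=[
    [0,0.035,-0.06,0,0,0,0.052],
    [0,0.07,-0.122,0,0,0,0.104],
    [0,0.104,-0.183,0,0,0,0.156],
    [0,0.173,-0.305,0,0,0,0.261],
    [0,0.173,-0.305,0,0,0,0.261],
  ],
)

```text
time: 1.5
position: [0.5512, 0.1199, 0.2228]
tool_rot: [0.084, 3.139, -0.002]
ft_force: [1.3, -0.6, -0.1]
grip_width: 0.015
grip_force: 0.0
```

```bash
python3 - <<'E'
from h import *
s=ctrl.get_state();print(s['time'],s['position'],R.from_rotvec(s['tool_rot']).as_matrix(),s['joint_positions'],s['ft_force'])
d=grab('wrist','w1')
E
```

```text
1.5 [0.55115106 0.11987628 0.22282121] [[-0.99856002  0.05363218  0.00121135]
 [ 0.05363051  0.99855991 -0.00137038]
 [-0.0012831  -0.00130344 -0.99999833]] [-0.50650856  0.13569334  0.26937983  1.6799118  -0.03541213  1.33011745
  1.28606504] [ 1.25652855 -0.55719099 -0.11615383]
```

View pics/w1.png

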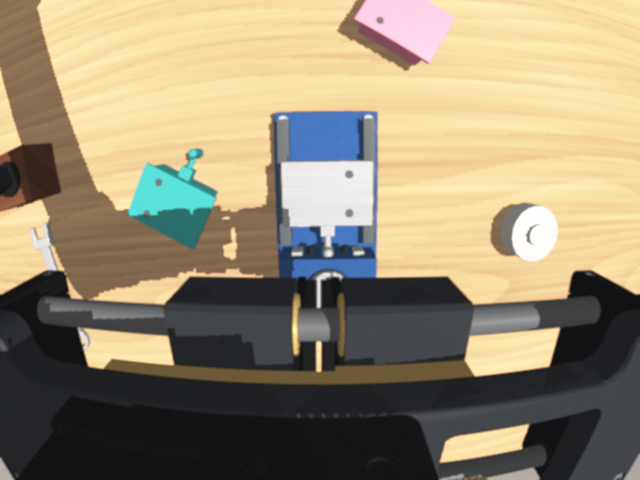

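The wrist view shows the base plate rear corners at (275,112) and (377,112), and the rest table spanning about (282,162) to (374,227). The cam is hidden behind the gripper, so I'll move 80 mm ahead.

Request:
jog_arm(
  commands=[
    [0,0.05,0,0,0,0,0],
    [0,0.1,0,0,0,0,0],
    [0,0.16,0,0,0,0,0],
    [0,0.16,0,0,0,0,0],
    [0,0.16,0,0,0,0,0],
  ],
)

```text
time: 1.97
position: [0.63, 0.124, 0.2213]
tool_rot: [-0.084, -3.139, 0.002]
ft_force: [-0.4, -0.3, -0.9]
grip_width: 0.005
grip_force: 0.0
```

```bash
python3 - <<'E'
from h import *
d=grab('wrist','w2');e=load('w1')
a=d['frame'][60:280,240:400,::-1];b=e['frame'][90:290,240:400,::-1]
A=cv2.resize(a,None,fx=2.5,fy=2.5,interpolation=cv2.INTER_CUBIC);B=cv2.resize(b,None,fx=2.5,fy=2.5,interpolation=cv2.INTER_CUBIC)
B=np.vstack([B,np.zeros((50,400,3),np.uint8)])
cv2.imwrite('pics/w12.png',np.hstack([A,B]))
E
```

```text
(no output)
```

View pics/w12.png

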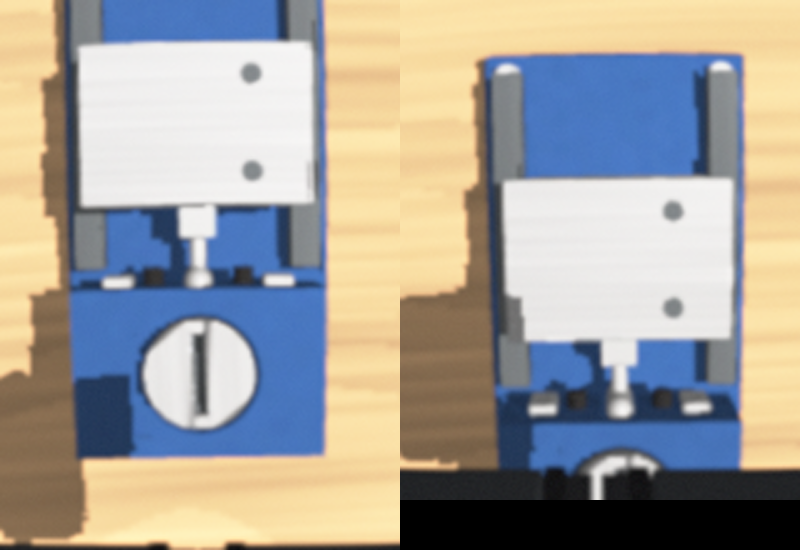

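In the crop the cam centre is at (200,374) and the slot runs (198,330)–(202,418). The housing top corners are (68,290), (326,290), (324,455) and (77,457), and the rest rear edge is (79,44)–(312,41). I'll compute the positions and dock yaw.

```bash
python3 - <<'E'
from h import *
np.set_printoptions(precision=4,suppress=True)
a=load('w2');b=load('w1')
A=lambda u,v:(a,u/2.5+240,v/2.5+60)
B=lambda u,v:(b,(u-400)/2.5+240,v/2.5+90)
print('cam',atz(*A(200,374),.06), 'tri',tri((load('t'),279,206),A(200,374))[0])
ang=lambda p,q:np.degrees(np.arctan2(*(q-p)[1::-1]))
for n,p,q,z in[('slotfloor',A(198.5,334),A(202.5,416),.054),('housL',A(68,290),A(77,457),.053),('housR',A(326,290),A(324,455),.053),('baseL',B(483,56),B(500,468),.012)]:
    P,Q=atz(*p,z),atz(*q,z);print(n,P,Q,ang(P,Q),np.linalg.norm(P-Q),(P+Q)/2)
for n,p,q,z in[('housF',A(68,290),A(326,290),.053),('housB',A(77,457),A(324,455),.053),('restR',A(79,44),A(312,41),.046),('restRb',B(502,180),B(733,177),.046),('restF',A(79,207),A(315,203),.046),('baseRear',B(483,56),B(743,55),.012)]:
    P,Q=atz(*p,z),atz(*q,z);print(n,P,Q,ang(P,Q)-90,np.linalg.norm(P-Q),(P+Q)/2)
print('table corner heights',tri(A(79,44),B(502,180)),tri(A(312,41),B(733,177)))
print('head',atz(*A(200,277),.045),ctrl.get_state()['position'])
E
```

```text
cam [0.6132 0.1263 0.06  ] tri [0.6178 0.1257 0.0366]
slotfloor [0.5997 0.1265 0.054 ] [0.6296 0.1264 0.054 ] -0.2935291171194999 0.029915898372172345 [0.6146 0.1265 0.054 ]
housL [0.5811 0.0809 0.053 ] [0.6427 0.0793 0.053 ] -1.4960235189456774 0.06155848159440418 [0.6119 0.0801 0.053 ]
housR [0.5861 0.1728 0.053 ] [0.6468 0.1704 0.053 ] -2.2561621955834457 0.060760940458176885 [0.6164 0.1716 0.053 ]
baseL [0.4419 0.0808 0.012 ] [0.6136 0.0752 0.012 ] -1.857869101215987 0.17171224974763039 [0.5278 0.078  0.012 ]
housF [0.5811 0.0809 0.053 ] [0.5861 0.1728 0.053 ] -3.0840600337216557 0.0920183516988984 [0.5836 0.1269 0.053 ]
housB [0.6427 0.0793 0.053 ] [0.6468 0.1704 0.053 ] -2.593838904134401 0.09119366174817128 [0.6447 0.1249 0.053 ]
restR [0.4914 0.0894 0.046 ] [0.4948 0.1731 0.046 ] -2.349655582000139 0.08375982759601625 [0.4931 0.1312 0.046 ]
restRb [0.4914 0.0889 0.046 ] [0.4945 0.1728 0.046 ] -2.1554918228495836 0.08402222482274736 [0.493  0.1308 0.046 ]
restF [0.5516 0.086  0.046 ] [0.5547 0.171  0.046 ] -2.1059140912265235 0.08506945183357609 [0.5532 0.1285 0.046 ]
baseRear [0.4419 0.0808 0.012 ] [0.4467 0.1839 0.012 ] -2.6412557411006645 0.10326043343181654 [0.4443 0.1324 0.012 ]
table corner heights (array([0.4914, 0.0891, 0.0459]), [np.float64(0.00025072175262607716), np.float64(0.0002507217526260836)]) (array([0.4946, 0.1731, 0.0447]), [np.float64(0.00010815985769618456), np.float64(0.00010815985769622526)])
head [0.5799 0.1282 0.045 ] [0.6293 0.1243 0.2218]
```

Dock yaw comes out at about -2.3°, the cam at (0.6135, 0.1263), and the rest rear at (0.493, 0.131). The rest needs about 23.5 mm of push, so I'll go behind it and descend.

Request:
jog_arm(
  commands=[
    [0,-0.07,0.004,0,0,0,0.005],
    [0,-0.14,0.008,0,0,0,0.01],
    [0,-0.21,0.012,0,0,0,0.02],
    [0,-0.28,0.016,0,0,0,0.025],
    [0,-0.334,0.016,0,0,0,0.025],
  ],
)

```text
time: 2.43
position: [0.4589, 0.1328, 0.2227]
tool_rot: [-0.059, -3.14, -0.001]
ft_force: [0.3, -0.6, 0.6]
grip_width: 0.0
grip_force: 0.0
```

Request:
jog_arm(
  commands=[
    [0,0,0,-0.08,0,0,0],
    [0,0,0,-0.16,0,0,0],
    [0,0,0,-0.24,0,0,0],
    [0,0,0,-0.32,0,0,0],
    [0,0,0,-0.378,0,0,0],
  ],
)

```text
time: 2.85
position: [0.4599, 0.132, 0.0314]
tool_rot: [-0.061, -3.139, -0.0]
ft_force: [-0.5, 0.3, -1.3]
grip_width: 0.006
grip_force: 0.0
```

Request:
jog_arm(
  commands=[
    [0,0,0,0,0,0,0],
    [0,0.006,0,0,0,0,0],
    [0,0.012,-0.001,0,0,0,0],
    [0,0.018,-0.001,0,0,0,0],
    [0,0.024,-0.001,0,0,0,0],
  ],
)

```text
time: 3.27
position: [0.4769, 0.1323, 0.036]
tool_rot: [0.062, 3.137, 0.003]
ft_force: [-0.3, -0.3, 0.1]
grip_width: 0.006
grip_force: 0.0
```

Request:
jog_arm(
  commands=[
    [0,0.004,0,0,0,0,0],
    [0,0.008,0,0,0,0,0],
    [0,0.012,-0.001,0,0,0,0],
    [0,0.016,-0.001,0,0,0,0],
    [0,0.02,-0.001,0,0,0,0],
  ],
)

```text
time: 3.68
position: [0.4844, 0.1311, 0.0335]
tool_rot: [-0.063, -3.14, 0.0]
ft_force: [-2.1, 0.2, 0.8]
grip_width: 0.004
grip_force: 1.0
```

Request:
jog_arm(
  commands=[
    [0,0.004,0,0,0,0,0],
    [0,0.008,0,0,0,0,0],
    [0,0.012,-0.001,0,0,0,0],
    [0,0.016,-0.001,0,0,0,0],
    [0,0.02,-0.001,0,0,0,0],
  ],
)

```text
time: 4.1
position: [0.4947, 0.1305, 0.0334]
tool_rot: [-0.062, -3.141, 0.0]
ft_force: [-1.2, 0.9, -0.9]
grip_width: 0.008
grip_force: 0.6
```

Request:
jog_arm(
  commands=[
    [0,0.003,0,0,0,0,0],
    [0,0.005,0,0,0,0,0],
    [0,0.008,0,0,0,0,0],
    [0,0.01,0,0,0,0,0],
    [0,0.01,0,0,0,0,0],
  ],
)

```text
time: 4.52
position: [0.5001, 0.1306, 0.0336]
tool_rot: [0.063, 3.141, 0.0]
ft_force: [-0.4, 0.7, -0.2]
grip_width: 0.008
grip_force: 0.3
```

Request:
jog_arm(
  commands=[
    [0,0.002,0,0,0,0,0],
    [0,0.004,0,0,0,0,0],
    [0,0.006,0,0,0,0,0],
    [0,0.008,0,0,0,0,0],
    [0,0.008,0,0,0,0,0],
  ],
)

```text
time: 4.93
position: [0.504, 0.1307, 0.0337]
tool_rot: [0.062, 3.141, 0.0]
ft_force: [-0.2, -0.5, -0.3]
grip_width: 0.008
grip_force: 0.4
```

Request:
jog_arm(
  commands=[
    [0,0.002,0,0,0,0,0],
    [0,0.003,0,0,0,0,0],
    [0,0.004,0,0,0,0,0],
    [0,0.004,0,0,0,0,0],
    [0,0.004,0,0,0,0,0],
  ],
)

```text
time: 5.35
position: [0.5058, 0.1307, 0.0336]
tool_rot: [0.062, 3.141, 0.0]
ft_force: [-1.5, -0.2, 0.1]
grip_width: 0.009
grip_force: 0.6
```

Request:
jog_arm(
  commands=[
    [0,0.001,0,0,0,0,0],
    [0,0.002,0,0,0,0,0],
    [0,0.003,0,0,0,0,0],
    [0,0.003,0,0,0,0,0],
    [0,0.003,0,0,0,0,0],
  ],
)

```text
time: 5.77
position: [0.5067, 0.1306, 0.0335]
tool_rot: [-0.062, -3.14, 0.0]
ft_force: [-3.5, -0.9, 2.9]
grip_width: 0.005
grip_force: 2.0
```

```bash
python3 - <<'E'
from h import *
s=ctrl.get_state();print(s['position'],s['ft_force'],s['torque'])
t=grab('top','t2')
a=cv2.resize(t['frame'][180:295,240:320,::-1],None,fx=5,fy=5,interpolation=cv2.INTER_CUBIC)
s=grab('side','s2')
b=cv2.resize(s['frame'][190:290,250:390,::-1],None,fx=2.8,fy=2.8,interpolation=cv2.INTER_CUBIC)
b=np.vstack([b,np.zeros((575-b.shape[0],b.shape[1],3),np.uint8)])
cv2.imwrite('pics/ts2.png',np.hstack([a,b]))
E
```

```text
[0.50668221 0.13064354 0.03352473] [-3.54765503 -0.89508679  2.85038325] [ 0.03385802  0.88388437 -0.01767375]
```

View pics/ts2.png

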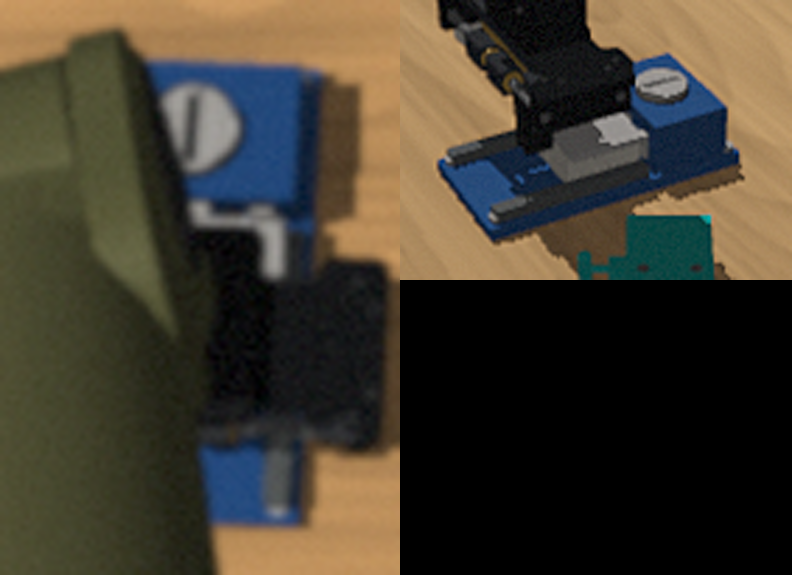

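The side crop shows the rest close to the housing. The force of -3.5 N at TCP x=0.5067 matches the predicted buffer contact at 0.507. I'll nudge 0.5 mm to confirm, then back off and rise.

Request:
jog_arm(
  commands=[
    [0,0.001,0,0,0,0,0],
    [0,0.001,0,0,0,0,0],
    [0,0.001,0,0,0,0,0],
    [0,0.001,0,0,0,0,0],
    [0,0.001,0,0,0,0,0],
  ],
)

```text
time: 6.28
position: [0.5068, 0.1306, 0.0334]
tool_rot: [-0.062, -3.139, 0.0]
ft_force: [-4.5, 0.3, 4.1]
grip_width: 0.003
grip_force: 2.7
```

Request:
jog_arm(
  commands=[
    [0,-0.002,0,0,0,0,0],
    [0,-0.006,0,0,0,0,0],
    [0,-0.02,0,0,0,0,0],
    [0,-0.05,0.002,0,0,0,0],
    [0,-0.06,0.002,0,0,0,0],
  ],
)

```text
time: 6.7
position: [0.4765, 0.1317, 0.0334]
tool_rot: [-0.062, -3.141, -0.0]
ft_force: [-0.1, 0.4, 0.0]
grip_width: 0.005
grip_force: 0.0
```

Request:
jog_arm(
  commands=[
    [0,0,0,0.08,0,0,0],
    [0,0,0,0.16,0,0,0],
    [0,0,0,0.24,0,0,0],
    [0,0,0,0.32,0,0,0],
    [0,0,0,0.38,0,0,0],
  ],
)

```text
time: 7.12
position: [0.4789, 0.1318, 0.2276]
tool_rot: [0.063, 3.136, 0.003]
ft_force: [0.6, 0.5, -0.5]
grip_width: 0.003
grip_force: 0.0
```

Request:
jog_arm(
  commands=[
    [0,0.07,-0.004,0,0,0,0],
    [0,0.14,-0.008,0,0,0,0],
    [0,0.21,-0.012,0,0,0,0],
    [0,0.3,-0.016,0,0,0,0],
    [0,0.3,-0.016,0,0,0,0],
  ],
)

```text
time: 7.53
position: [0.6331, 0.1221, 0.2204]
tool_rot: [0.066, 3.139, -0.006]
ft_force: [-1.8, -0.3, -1.0]
grip_width: 0.007
grip_force: 0.0
```

```bash
python3 - <<'E'
from h import *
d=grab('wrist','w3')
E
```

Request:
jog_arm(
  commands=[
    [1,-0.022,-0.069,0.005,0,0,0],
    [1,-0.044,-0.138,0.01,0,0,0],
    [1,-0.066,-0.207,0.015,0,0,0],
    [1,-0.088,-0.276,0.02,0,0,0],
    [1,-0.11,-0.345,0.025,0,0,0],
  ],
)

```text
time: 8.0
position: [0.5714, -0.0501, 0.2367]
tool_rot: [0.061, 3.14, 0.001]
ft_force: [1.1, -0.7, 0.3]
grip_width: 0.299
grip_force: 0.0
```

Request:
jog_arm(
  commands=[
    [1,-0.022,-0.069,0.005,0,0,0],
    [1,-0.044,-0.138,0.01,0,0,0],
    [1,-0.066,-0.207,0.015,0,0,0],
    [1,-0.11,-0.345,0.025,0,0,0],
    [1,-0.11,-0.345,0.025,0,0,0],
  ],
)

```text
time: 8.42
position: [0.5156, -0.2246, 0.2496]
tool_rot: [0.066, 3.139, -0.001]
ft_force: [0.8, -1.0, 0.2]
grip_width: 0.676
grip_force: 0.0
```

```bash
python3 - <<'E'
from h import *
d=grab('wrist','w4');print(ctrl.get_state()['position'],proj(d,(.472,-.232,.124)))
e=load('w3');b=e['frame'][60:280,240:400,::-1]
u,v=proj(d,(.472,-.232,.1)).astype(int);u=min(max(u,80),560);v=min(max(v,110),370);print('crop org',u-80,v-110)
a=d['frame'][v-110:v+110,u-80:u+80,::-1]
cv2.imwrite('pics/w34.png',np.hstack([cv2.resize(x,None,fx=2.5,fy=2.5,interpolation=cv2.INTER_CUBIC) for x in (b,a)]))
E
```

```text
[ 0.51289455 -0.23186974  0.25029722] [306.225736   183.15684427]
crop org 227 70
```

View pics/w34.png

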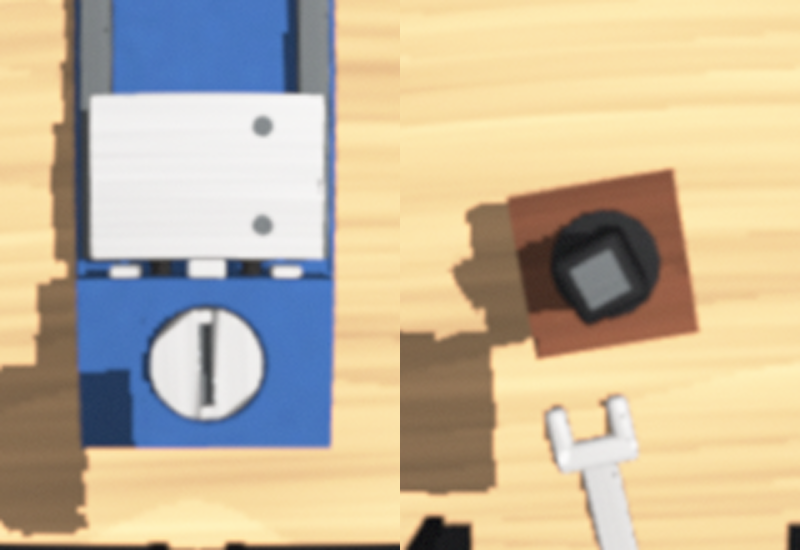

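The rest now has its rear edge at crop (90,96)–(324,94) and sits against the buffers. The handle cap is centred at crop (600,278), rotated about 30°. The stand top corners are at (509,197), (673,170), (697,331) and (537,357).

```bash
python3 - <<'E'
from h import *
np.set_printoptions(precision=4,suppress=True)
a=load('w3');b=load('w4')
A=lambda u,v:(a,u/2.5+240,v/2.5+60)
B=lambda u,v:(b,(u-400)/2.5+227,v/2.5+70)
ang=lambda p,q:np.degrees(np.arctan2(*(q-p)[1::-1]))
P,Q=[atz(*A(*c),.046) for c in((90,96),(324,94))];print('rest rear',P,Q,(P+Q)/2)
print('cam',atz(*A(206.5,364),.06))
P,Q=[atz(*A(*c),.054) for c in((205.5,324),(208.5,406))];print('slot',P,Q,ang(P,Q),(P+Q)/2)
P,Q=[atz(*A(*c),.053) for c in((76,279),(331,279))];print('housF',(P+Q)/2,ang(P,Q)-90)
S=[atz(*B(*c),.058) for c in((509,197),(673,170),(697,331),(537,357))];S=np.array(S)
print('stand',S.mean(0),[ang(S[i],S[(i+1)%4])%90 for i in range(4)],[np.linalg.norm(S[i]-S[(i+1)%4]) for i in range(4)])
print('collar',atz(*B(606,265),.064))
# cap by threshold
g=cv2.cvtColor(b['frame'],cv2.COLOR_RGB2HSV);u0,v0=B(600,278)[1:]
m=np.zeros(g.shape[:2],np.uint8);u0,v0=int(u0),int(v0)
m[v0-16:v0+16,u0-16:u0+16]=((g[v0-16:v0+16,u0-16:u0+16,2]>70)&(g[v0-16:v0+16,u0-16:u0+16,1]<80))*255
k,l,st,ce=cv2.connectedComponentsWithStats(m);i=1+np.argmax(st[1:,4]);r=cv2.minAreaRect(np.argwhere(l==i)[:,::-1].astype(np.float32))
print(r,st[i]);box=cv2.boxPoints(r)
H=np.array([atz(b,*c,.124) for c in box]);print('cap',H.mean(0),[ang(H[i],H[(i+1)%4])%90 for i in range(2)],np.linalg.norm(H[0]-H[1]),np.linalg.norm(H[2]-H[1]))
print('tri',tri((b,*ce[i]),(load('s'),383,312)))
s=ctrl.get_state();print(s['position'],s['joint_positions'],s['grip_width'])
E
```

```text
rest rear [0.5154 0.0887 0.046 ] [0.518  0.1723 0.046 ] [0.5167 0.1305 0.046 ]
cam [0.6131 0.1262 0.06  ]
slot [0.5997 0.1264 0.054 ] [0.6294 0.1263 0.054 ] -0.23334092787776212 [0.6145 0.1264 0.054 ]
housF [0.5833 0.1264 0.053 ] -2.352582105177902
stand [ 0.4711 -0.232   0.058 ] [np.float64(6.6059784563944675), np.float64(6.434934251173359), np.float64(6.888638597684647), np.float64(6.546109696123068)] [np.float64(0.06268990511232617), np.float64(0.06235546107756689), np.float64(0.0625699959360218), np.float64(0.06266389587885104)]
collar [ 0.4711 -0.231   0.064 ]
((306.7500305175781, 181.25003051757812), (19.979921340942383, 19.912193298339844), 61.69924545288086) [295 169  25  25 395]
cap [ 0.4705 -0.2315  0.124 ] [np.float64(25.714271308147957), np.float64(25.605525636478422)] 0.015395070472995015 0.015515182820823205
tri (array([ 0.4712, -0.232 ,  0.126 ]), [np.float64(0.001059311080370471), np.float64(0.0010593110803705276)])
[ 0.5129 -0.2319  0.2503] [-0.1188  0.1235  0.5428  1.6523 -0.0609  1.3802  1.9521] 0.7262871673221456
```

Request:
jog_arm(
  commands=[
    [1,-0.02,0,0,0,0,-0.2],
    [1,-0.04,0,0,0,0,-0.4],
    [1,-0.06,0,0,0,0,-0.6],
    [1,-0.084,0,0,0,0,-0.8],
    [1,-0.084,0,0,0,0,-1],
  ],
)

```text
time: 8.88
position: [0.4734, -0.2213, 0.249]
tool_rot: [0.883, 3.015, 0.002]
ft_force: [-0.4, -0.2, 0.5]
grip_width: 0.983
grip_force: 0.0
```

Request:
jog_arm(
  commands=[
    [1,0,0,-0.02,0,0,-0.2],
    [1,0,0,-0.04,0,0,-0.4],
    [1,0,0,-0.06,0,0,-0.6],
    [1,0,0,-0.08,0,0,-0.8],
    [1,0,0,-0.1,0,0,-1],
  ],
)

```text
time: 9.3
position: [0.4754, -0.2205, 0.1985]
tool_rot: [1.63, 2.684, 0.002]
ft_force: [0.3, 0.3, 0.3]
grip_width: 1.001
grip_force: 0.0
```

Request:
jog_arm(
  commands=[
    [1,0,0,0,0,0,-0.06],
    [1,0,0,0,0,0,-0.06],
    [1,0,0,0,0,0,-0.06],
    [1,0,0,0,0,0,-0.06],
    [1,0,0,0,0,0,-0.06],
  ],
)

```text
time: 9.72
position: [0.4759, -0.2213, 0.1991]
tool_rot: [1.665, 2.663, 0.001]
ft_force: [0.8, -0.5, 0.5]
grip_width: 0.999
grip_force: 0.0
```

```bash
python3 - <<'E'
from h import *
s=ctrl.get_state();M=R.from_rotvec(s['tool_rot']).as_matrix();print(s['position'],np.degrees(np.arctan2(M[1],M[0])),M[2],s['joint_positions'],s['grip_width'])
d=grab('wrist','w5')
print(proj(d,(.471,-.2317,.124)))
g=cv2.cvtColor(d['frame'],cv2.COLOR_RGB2HSV);u0,v0=proj(d,(.471,-.2317,.124)).astype(int);w=30
x=g[v0-w:v0+w,u0-w:u0+w]
m=((x[...,2]>70)&(x[...,1]<80)).astype(np.uint8)
k,l,st,ce=cv2.connectedComponentsWithStats(m);print(st[1:],ce[1:]+[u0-w,v0-w])
cv2.imwrite('pics/w5c.png',cv2.resize(d['frame'][max(0,v0-80):v0+80,u0-100:u0+100,::-1],None,fx=3,fy=3))
E
```

```text
[ 0.47593647 -0.22127265  0.19914325] [115.97630605  25.97634942  -0.32363916] [-6.11677496e-04  1.23763717e-03 -9.99999047e-01] [-0.1605852   0.06308563  0.57188457  1.81233444 -0.03624428  1.27510342
  0.87428823] 0.9990480763026246
[306.48345788 265.20956006]
[[ 20  20  21  21 439]] [[306.         264.95444191]]
```

The cap centroid at (306,265) matches the prediction (306.5,265.2), so the driver position is confirmed. I'll descend and grip.

Request:
jog_arm(
  commands=[
    [1,-0.01,-0.021,-0.02,0,0,0],
    [1,-0.01,-0.021,-0.08,0,0,0],
    [1,-0.01,-0.021,-0.15,0,0,0],
    [1,-0.01,-0.021,-0.21,0,0,0],
    [1,-0.01,-0.021,-0.23,0,0,0],
  ],
)

```text
time: 10.18
position: [0.4679, -0.2307, 0.0797]
tool_rot: [-1.663, -2.658, 0.003]
ft_force: [-0.6, 0.5, 0.1]
grip_width: 0.999
grip_force: 0.0
```

Request:
jog_arm(
  commands=[
    [0,0,0,0,0,0,0],
    [0,0,0,0,0,0,0],
    [0,0,0,0,0,0,0],
    [0,0,0,0,0,0,0],
    [0,0,0,0,0,0,0],
  ],
  grip_force=50,
)

```text
time: 10.6
position: [0.472, -0.2323, 0.0853]
tool_rot: [1.665, 2.661, 0.002]
ft_force: [-0.8, -0.2, -0.5]
grip_width: 0.704
grip_force: 0.0
```

Request:
jog_arm(
  commands=[
    [0,0,0,0,0,0,0],
    [0,0,0,0,0,0,0],
    [0,0,0,0,0,0,0],
    [0,0,0,0,0,0,0],
    [0,0,0,0,0,0,0],
  ],
)

```text
time: 11.02
position: [0.4708, -0.2319, 0.0836]
tool_rot: [1.666, 2.663, 0.0]
ft_force: [0.2, 0.5, -0.2]
grip_width: 0.326
grip_force: 0.0
```

Still closing. I'll let it finish, then lift.

Request:
jog_arm(
  commands=[
    [0,0,0,0,0,0,0],
    [0,0,0,0,0,0,0],
    [0,0,0,0,0,0,0],
    [0,0,0,0,0,0,0],
    [0,0,0,0,0,0,0],
  ],
)

```text
time: 11.43
position: [0.4708, -0.2318, 0.0836]
tool_rot: [1.666, 2.663, 0.0]
ft_force: [1.0, -0.2, -0.7]
grip_width: 0.27
grip_force: 50.0
```

Request:
jog_arm(
  commands=[
    [0,0,0,0.01,0,0,0],
    [0,0,0,0.05,0,0,0],
    [0,0,0,0.1,0,0,0],
    [0,0,0,0.15,0,0,0],
    [0,0,0,0.2,0,0,0],
  ],
)

```text
time: 11.85
position: [0.47, -0.232, 0.1846]
tool_rot: [-1.667, -2.662, 0.001]
ft_force: [-0.3, 0.4, -0.9]
grip_width: 0.269
grip_force: 50.0
```

Request:
jog_arm(
  commands=[
    [0,0,0,0.05,0,0,0],
    [0,0,0,0.1,0,0,0],
    [0,0,0,0.1,0,0,0],
    [0,0,0,0.1,0,0,0],
    [0,0,0,0.1,0,0,0],
  ],
)

```text
time: 12.27
position: [0.47, -0.2317, 0.2327]
tool_rot: [-1.666, -2.662, 0.0]
ft_force: [0.4, 0.3, -2.1]
grip_width: 0.271
grip_force: 50.0
```

```bash
python3 - <<'E'
from h import *
s=ctrl.get_state();M=R.from_rotvec(s['tool_rot']).as_matrix();p=s['position'];print(p,np.degrees(np.arctan2(M[1],M[0])),s['ft_force'],s['torque'])
d=grab('side','s3');t=grab('top','t3')
tip=p+[0,0,.019-.094]
u,v=proj(d,tip).astype(int);u2,v2=proj(t,tip).astype(int);print(tip,u,v,u2,v2)
a=cv2.resize(d['frame'][v-70:v+40,u-45:u+45,::-1],None,fx=5,fy=5,interpolation=cv2.INTER_CUBIC)
cv2.imwrite('pics/s3c.png',a);print('org',u-45,v-70)
E
```

```text
[ 0.47004439 -0.23169186  0.23273816] [115.91470789  25.91476356 159.15282115] [ 0.37507622  0.26742338 -2.09273264] [-0.06264071  0.00727461 -0.04224782]
[ 0.47004439 -0.23169186  0.15773816] 382 296 454 265
org 337 226
```

View pics/s3c.png

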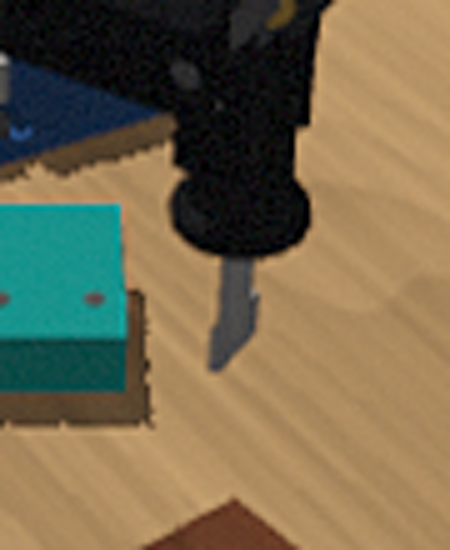

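The blade end appears to run from crop (213,370) to (258,322). I'll compare both yaw hypotheses.

```bash
python3 - <<'E'
from h import *
d=load('s3');c=np.array([.47004,-.23169,.1577])
for a in(25.9,115.9):
    e=np.array([np.cos(np.radians(a)),np.sin(np.radians(a)),0])*.012
    print(a,[(proj(d,c+k*e+[0,0,z])-[337,226])*5 for z in(0,.016) for k in(-1,1)])
E
```

```text
25.9 [array([206.95528992, 372.17822408]), array([246.70203549, 330.18143448]), array([208.92124079, 330.42348184]), array([249.04005582, 288.76754062])]
115.9 [array([261.83123159, 365.01679499]), array([192.65439747, 337.14060911]), array([264.36506032, 323.29664326]), array([194.44163207, 295.69138461])]
```

The blade lies along tool y (25.9°). I'll carry it above the slot and turn it by -26.2°.

Request:
jog_arm(
  commands=[
    [0,0.029,0.072,0,0,0,-0.087],
    [0,0.058,0.143,0,0,0,-0.174],
    [0,0.086,0.215,0,0,0,-0.262],
    [0,0.115,0.286,0,0,0,-0.349],
    [0,0.144,0.358,0,0,0,-0.436],
  ],
)

```text
time: 12.78
position: [0.5423, -0.0513, 0.2322]
tool_rot: [-1.961, -2.452, 0.002]
ft_force: [0.7, -1.2, -0.6]
grip_width: 0.275
grip_force: 50.0
```

Request:
jog_arm(
  commands=[
    [0,0.029,0.072,0,0,0,-0.087],
    [0,0.058,0.143,0,0,0,-0.174],
    [0,0.086,0.215,0,0,0,-0.262],
    [0,0.115,0.286,0,0,0,-0.349],
    [0,0.144,0.358,0,0,0,-0.436],
  ],
)

```text
time: 13.2
position: [0.6144, 0.1276, 0.2318]
tool_rot: [-2.228, -2.213, 0.004]
ft_force: [0.4, -0.8, -1.7]
grip_width: 0.273
grip_force: 50.0
```

Request:
jog_arm(
  commands=[
    [0,0,0,-0.04,0,0,0],
    [0,0,0,-0.08,0,0,0],
    [0,0,0,-0.12,0,0,0],
    [0,0,0,-0.12,0,0,0],
    [0,0,0,-0.12,0,0,0],
  ],
)

```text
time: 13.62
position: [0.6132, 0.1257, 0.1713]
tool_rot: [-2.225, -2.215, 0.007]
ft_force: [0.1, 0.3, -1.6]
grip_width: 0.273
grip_force: 50.0
```

Request:
jog_arm(
  commands=[
    [0,0,0,0,0,0,0],
    [0,0,0,0,0,0,0],
    [0,0,0,0,0,0,0],
    [0,0,0,0,0,0,0],
    [0,0,0,0,0,0,0],
  ],
)

```text
time: 14.03
position: [0.6151, 0.1262, 0.1744]
tool_rot: [2.226, 2.216, 0.002]
ft_force: [0.2, 0.2, -0.6]
grip_width: 0.271
grip_force: 50.0
```

```bash
cat > st.py <<'E'
from h import *
np.set_printoptions(precision=4,suppress=True)
s=ctrl.get_state();M=R.from_rotvec(s['tool_rot']).as_matrix();print(s['time'],s['position'],'yaw y',np.degrees(np.arctan2(M[1,1],M[0,1])),M[2],'F',s['ft_force'],'T',s['torque'],s['joint_positions'])
E
python3 st.py; python3 - <<'E'
from h import *
d=grab('wrist','w6')
u,v=proj(d,(.6138,.1263,.06)).astype(int);print(u,v)
cv2.imwrite('pics/w6c.png',cv2.resize(d['frame'][max(0,v-110):v+90,max(0,u-130):u+130,::-1],None,fx=3,fy=3,interpolation=cv2.INTER_CUBIC))
E
```

```text
14.0333 [0.6151 0.1262 0.1744] yaw y -0.23934096566361476 [ 0.0004  0.0013 -1.    ] F [ 0.2427  0.1998 -0.639 ] T [-0.0972 -0.0084 -0.0289] [-0.514   0.3044  0.3305  1.5877 -0.1023  1.2652 -0.1711]
318 239
```

View pics/w6c.png

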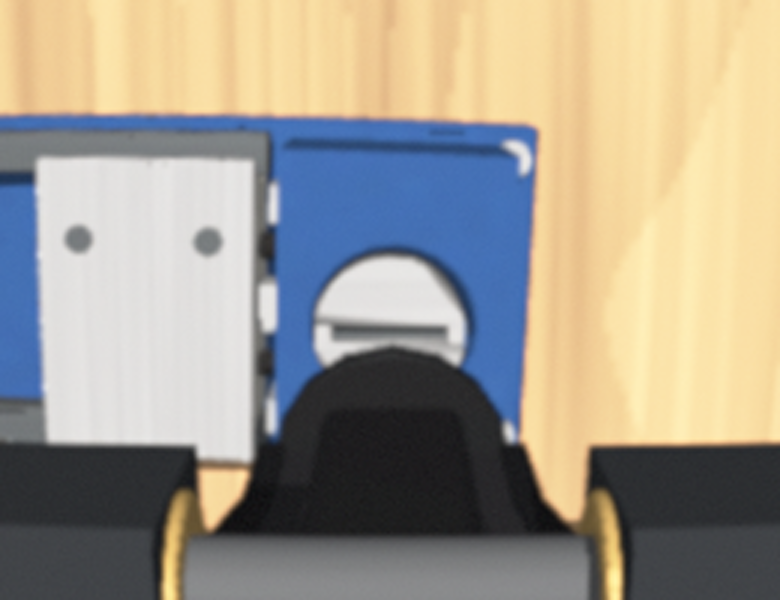

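The slot floor shows at crop (330–448, 333), with rims at about 322 and 345. The collar apex is at (393,348). I'll check the slot and driver y from this view.

```bash
python3 - <<'E'
from h import *
np.set_printoptions(precision=4,suppress=True)
d=load('w6');A=lambda u,v:(d,u/3+188,v/3+129)
for n,c,z in[('rim near',(389,320),.06),('rim far',(389,346),.06),('floor c',(389,332),.054),('fl l',(330,332),.054),('fl r',(448,333),.054),('disc top apex',(392,252),.06),('disc L',(313,322),.06),('disc R',(470,322),.06)]: print(n,atz(*A(*c),z))
z=.1744-.0756+.05
print('collar apex bottom/top',atz(*A(393,348),z),atz(*A(393,348),z+.006))
# column profile
g=cv2.cvtColor(d['frame'],cv2.COLOR_RGB2GRAY);print(g[225:250,317])
E
```

```text
rim near [0.6133 0.1294 0.06  ]
rim far [0.6133 0.1225 0.06  ]
floor c [0.6133 0.1247 0.054 ]
fl l [0.5979 0.1248 0.054 ]
fl r [0.6287 0.1244 0.054 ]
disc top apex [0.6142 0.147  0.06  ]
disc L [0.5939 0.129  0.06  ]
disc R [0.634  0.1288 0.06  ]
collar apex bottom/top [0.6142 0.1457 0.1488] [0.6142 0.1473 0.1548]
[225 226 225 226 226 226 227 228 229 227 215 182 137  94  94 119 140 163
 158 114  65  48  52  48  46]
```

Everything agrees: slot y is about 0.126 and the driver axis y is 0.1263. I'll descend.

Request:
jog_arm(
  commands=[
    [0,-0.002,0,-0.02,0,0,0],
    [0,-0.002,0,-0.04,0,0,0],
    [0,-0.002,0,-0.06,0,0,0],
    [0,-0.002,0,-0.07,0,0,0],
    [0,-0.002,0,-0.07,0,0,0],
  ],
)

```text
time: 14.5
position: [0.6122, 0.1258, 0.136]
tool_rot: [-2.225, -2.216, 0.006]
ft_force: [-0.2, -0.4, -1.7]
grip_width: 0.27
grip_force: 50.0
```

Request:
jog_arm(
  commands=[
    [0,0,0,-0.003,0,0,0],
    [0,0,0,-0.006,0,0,0],
    [0,0,0,-0.009,0,0,0],
    [0,0,0,-0.012,0,0,0],
    [0,0,0,-0.012,0,0,0],
  ],
)

```text
time: 14.92
position: [0.6137, 0.1261, 0.1325]
tool_rot: [2.226, 2.217, 0.0]
ft_force: [0.4, -0.2, -0.9]
grip_width: 0.274
grip_force: 50.0
```

Request:
jog_arm(
  commands=[
    [0,0,0,-0.002,0,0,0],
    [0,0,0,-0.003,0,0,0],
    [0,0,0,-0.004,0,0,0],
    [0,0,0,-0.004,0,0,0],
    [0,0,0,-0.004,0,0,0],
  ],
)

```text
time: 15.33
position: [0.6137, 0.1262, 0.1306]
tool_rot: [2.226, 2.217, 0.0]
ft_force: [-0.1, 0.2, -1.6]
grip_width: 0.271
grip_force: 50.0
```

Request:
jog_arm(
  commands=[
    [0,0,0,-0.001,0,0,0],
    [0,0,0,-0.002,0,0,0],
    [0,0,0,-0.002,0,0,0],
    [0,0,0,-0.002,0,0,0],
    [0,0,0,-0.002,0,0,0],
  ],
)

```text
time: 15.75
position: [0.6138, 0.1261, 0.1296]
tool_rot: [2.226, 2.217, 0.0]
ft_force: [0.5, -0.1, -1.4]
grip_width: 0.271
grip_force: 50.0
```

```bash
python3 st.py
```

```text
15.75 [0.6138 0.1261 0.1296] yaw y -0.23604571167130622 [-0.      0.0001 -1.    ] F [ 0.4893 -0.1185 -1.3602] T [-0.0993  0.0025 -0.016 ] [-0.5099  0.3366  0.3251  1.6404 -0.1141  1.1832 -0.1628]
```

The blade is in the slot (TCP z 0.1296, close to the floor) with no pressing force. I'll turn clockwise, watching torque.

Request:
jog_arm(
  commands=[
    [0,0,0,0,0,0,-0.08],
    [0,0,0,0,0,0,-0.16],
    [0,0,0,0,0,0,-0.24],
    [0,0,0,0,0,0,-0.32],
    [0,0,0,0,0,0,-0.4],
  ],
)

```text
time: 16.17
position: [0.6138, 0.1263, 0.1296]
tool_rot: [2.447, 1.97, 0.0]
ft_force: [0.5, 0.4, -1.8]
grip_width: 0.273
grip_force: 50.0
```

```bash
python3 st.py
```

```text
16.1667 [0.6138 0.1263 0.1296] yaw y -12.32553494935621 [ 0.0001  0.0003 -1.    ] F [ 0.4954  0.369  -1.8232] T [-0.0042  0.0028  0.188 ] [-0.5355  0.339   0.3567  1.6414 -0.1257  1.1835 -0.3651]
```

Request:
jog_arm(
  commands=[
    [0,0,0,0,0,0,-0.07],
    [0,0,0,0,0,0,-0.14],
    [0,0,0,0,0,0,-0.21],
    [0,0,0,0,0,0,-0.28],
    [0,0,0,0,0,0,-0.35],
  ],
)

```text
time: 16.58
position: [0.6139, 0.1264, 0.1296]
tool_rot: [2.617, 1.738, 0.001]
ft_force: [0.3, 0.2, -1.4]
grip_width: 0.271
grip_force: 50.0
```

```bash
python3 st.py
```

```text
16.5833 [0.6139 0.1264 0.1296] yaw y -22.804654508297567 [ 0.0004  0.0005 -1.    ] F [ 0.3071  0.1759 -1.3668] T [ 0.0312 -0.0501  0.1228] [-0.5579  0.3414  0.3844  1.6421 -0.136   1.1839 -0.5402]
```

Request:
jog_arm(
  commands=[
    [0,0,0,0,0,0,-0.07],
    [0,0,0,0,0,0,-0.14],
    [0,0,0,0,0,0,-0.21],
    [0,0,0,0,0,0,-0.28],
    [0,0,0,0,0,0,-0.35],
  ],
)

```text
time: 17.0
position: [0.614, 0.1265, 0.1296]
tool_rot: [2.765, 1.492, 0.001]
ft_force: [0.5, -0.1, -2.4]
grip_width: 0.275
grip_force: 50.0
```

```bash
python3 st.py
```

```text
17.0 [0.614  0.1265 0.1296] yaw y -33.30527727014522 [ 0.0006  0.0006 -1.    ] F [ 0.462  -0.065  -2.3588] T [ 0.0264 -0.1821  0.1063] [-0.5804  0.3442  0.4126  1.6429 -0.1467  1.1843 -0.7153]
```

Request:
jog_arm(
  commands=[
    [0,0,0,0,0,0,-0.05],
    [0,0,0,0,0,0,-0.1],
    [0,0,0,0,0,0,-0.15],
    [0,0,0,0,0,0,-0.2],
    [0,0,0,0,0,0,-0.25],
  ],
)

```text
time: 17.42
position: [0.614, 0.1264, 0.1296]
tool_rot: [2.857, 1.306, 0.001]
ft_force: [2.0, 1.2, -3.2]
grip_width: 0.274
grip_force: 50.0
```

```bash
python3 st.py
```

```text
17.4167 [0.614  0.1264 0.1296] yaw y -40.86028702717669 [ 0.0007  0.0004 -1.    ] F [ 2.0213  1.1611 -3.2049] T [ 0.224  -0.4926  0.1526] [-0.5966  0.3464  0.4332  1.6435 -0.1546  1.1849 -0.841 ]
```

Request:
jog_arm(
  commands=[
    [0,0,0,0,0,0,-0.03],
    [0,0,0,0,0,0,-0.06],
    [0,0,0,0,0,0,-0.09],
    [0,0,0,0,0,0,-0.12],
    [0,0,0,0,0,0,-0.12],
  ],
)

```text
time: 17.83
position: [0.614, 0.1264, 0.1297]
tool_rot: [2.896, 1.218, 0.001]
ft_force: [3.1, 1.7, -3.1]
grip_width: 0.269
grip_force: 50.0
```

```bash
python3 st.py
```

```text
17.8333 [0.614  0.1264 0.1297] yaw y -44.38422786227057 [ 0.0007  0.0004 -1.    ] F [ 3.0833  1.7031 -3.1168] T [ 0.4222 -0.8469  0.1253] [-0.6044  0.3474  0.443   1.6437 -0.1582  1.1853 -0.8996]
```

Lateral force is building from a small axis offset, so I'll shift about 0.5 mm with it while turning on in small steps.

Request:
jog_arm(
  commands=[
    [0,0.001,0.0006,0,0,0,-0.02],
    [0,0.001,0.0006,0,0,0,-0.04],
    [0,0.001,0.0006,0,0,0,-0.06],
    [0,0.001,0.0006,0,0,0,-0.08],
    [0,0.001,0.0006,0,0,0,-0.1],
  ],
)

```text
time: 18.25
position: [0.6142, 0.1264, 0.1296]
tool_rot: [2.927, 1.141, -0.0]
ft_force: [2.6, 1.3, -2.0]
grip_width: 0.271
grip_force: 50.0
```

```bash
python3 st.py
```

```text
18.25 [0.6142 0.1264 0.1296] yaw y -47.39498481723465 [-0.  0. -1.] F [ 2.6244  1.3354 -2.017 ] T [ 0.3667 -0.6446  0.1551] [-0.6107  0.3494  0.4512  1.6427 -0.1617  1.1866 -0.9496]
```

Request:
jog_arm(
  commands=[
    [0,0,0,0,0,0,-0.02],
    [0,0,0,0,0,0,-0.04],
    [0,0,0,0,0,0,-0.06],
    [0,0,0,0,0,0,-0.08],
    [0,0,0,0,0,0,-0.1],
  ],
)

```text
time: 18.67
position: [0.6142, 0.1264, 0.1296]
tool_rot: [2.956, 1.064, 0.0]
ft_force: [2.4, 1.4, -1.0]
grip_width: 0.271
grip_force: 50.0
```

```bash
python3 st.py
```

```text
18.6667 [0.6142 0.1264 0.1296] yaw y -50.39313758744612 [ 0.      0.0001 -1.    ] F [ 2.3542  1.4495 -1.049 ] T [ 0.3865 -0.617   0.2505] [-0.6173  0.3503  0.4595  1.643  -0.1648  1.1868 -0.9995]
```

Request:
jog_arm(
  commands=[
    [0,0,0,0,0,0,-0.01],
    [0,0,0,0,0,0,-0.02],
    [0,0,0,0,0,0,-0.02],
    [0,0,0,0,0,0,-0.02],
    [0,0,0,0,0,0,-0.02],
  ],
)

```text
time: 19.08
position: [0.6143, 0.1265, 0.1297]
tool_rot: [2.961, 1.05, 0.0]
ft_force: [2.3, 1.5, -1.3]
grip_width: 0.269
grip_force: 50.0
```

```bash
python3 st.py
```

```text
19.0833 [0.6143 0.1265 0.1297] yaw y -50.93318326652512 [ 0.0001  0.0001 -1.    ] F [ 2.3114  1.53   -1.2582] T [ 0.347  -0.6477  0.1288] [-0.6184  0.3505  0.461   1.6429 -0.1654  1.1868 -1.0084]
```

Request:
jog_arm(
  commands=[
    [0,0,0,0,0,0,-0.01],
    [0,0,0,0,0,0,-0.02],
    [0,0,0,0,0,0,-0.03],
    [0,0,0,0,0,0,-0.03],
    [0,0,0,0,0,0,-0.03],
  ],
)

```text
time: 19.5
position: [0.6143, 0.1264, 0.1296]
tool_rot: [2.969, 1.027, 0.0]
ft_force: [1.5, 1.8, -0.5]
grip_width: 0.271
grip_force: 50.0
```

```bash
python3 st.py
```

```text
19.5 [0.6143 0.1264 0.1296] yaw y -51.835962966990074 [ 0.      0.0002 -1.    ] F [ 1.5352  1.8337 -0.5177] T [ 0.3603 -0.6875  0.1354] [-0.6205  0.3508  0.4636  1.6431 -0.1664  1.1869 -1.0235]
```

Request:
jog_arm(
  commands=[
    [0,0,0,0,0,0,-0.02],
    [0,0,0,0,0,0,-0.04],
    [0,0,0,0,0,0,-0.06],
    [0,0,0,0,0,0,-0.07],
    [0,0,0,0,0,0,-0.07],
  ],
)

```text
time: 19.92
position: [0.6143, 0.1264, 0.1296]
tool_rot: [2.987, 0.972, 0.0]
ft_force: [2.6, 0.5, -1.2]
grip_width: 0.276
grip_force: 50.0
```

```bash
python3 st.py
```

```text
19.9167 [0.6143 0.1264 0.1296] yaw y -53.95725909642167 [ 0.      0.0002 -1.    ] F [ 2.5672  0.4939 -1.242 ] T [ 0.3802 -0.7006  0.2002] [-0.6251  0.3516  0.4695  1.6433 -0.1687  1.1871 -1.0587]
```

Request:
jog_arm(
  commands=[
    [0,0,0,0,0,0,-0.02],
    [0,0,0,0,0,0,-0.04],
    [0,0,0,0,0,0,-0.06],
    [0,0,0,0,0,0,-0.07],
    [0,0,0,0,0,0,-0.07],
  ],
)

```text
time: 20.33
position: [0.6143, 0.1265, 0.1296]
tool_rot: [3.005, 0.917, 0.0]
ft_force: [2.2, 1.7, -3.0]
grip_width: 0.272
grip_force: 50.0
```

```bash
python3 st.py
```

```text
20.3333 [0.6143 0.1265 0.1296] yaw y -56.05767898952516 [ 0.0002  0.0001 -1.    ] F [ 2.2042  1.7352 -2.9512] T [ 0.3715 -0.7402  0.1725] [-0.6298  0.3523  0.4754  1.6434 -0.171   1.1872 -1.0936]
```

Request:
jog_arm(
  commands=[
    [0,0,0,0,0,0,-0.02],
    [0,0,0,0,0,0,-0.04],
    [0,0,0,0,0,0,-0.06],
    [0,0,0,0,0,0,-0.07],
    [0,0,0,0,0,0,-0.07],
  ],
)

```text
time: 20.75
position: [0.6143, 0.1265, 0.1296]
tool_rot: [3.021, 0.862, 0.0]
ft_force: [2.6, 2.2, -1.4]
grip_width: 0.27
grip_force: 50.0
```

```bash
python3 st.py
```

```text
20.75 [0.6143 0.1265 0.1296] yaw y -58.15756426202964 [ 0.0002  0.0002 -1.    ] F [ 2.5583  2.2434 -1.379 ] T [ 0.4023 -0.8707  0.1349] [-0.6344  0.353   0.4813  1.6435 -0.1733  1.1874 -1.1284]
```

```bash
cat > tq.py <<'E'
from h import *
T=[];
for i in range(4):
    s=ctrl.get_state();T.append([*s['torque'][2:],*s['ft_force']]);
    if i<3: ctrl.get_image('side')
M=R.from_rotvec(s['tool_rot']).as_matrix()
print('t %.2f yaw %.2f'%(s['time'],np.degrees(np.arctan2(M[1,1],M[0,1]))),'Tz',np.round([t[0] for t in T],3),'mean',np.round(np.mean(T,0),3),s['position'].round(4))
E
python3 tq.py
```

```text
t 20.90 yaw -58.13 Tz [0.135 0.161 0.184 0.206] mean [ 0.172  2.825  2.023 -1.848] [0.6143 0.1265 0.1296]
```

Request:
jog_arm(
  commands=[
    [0,0,0,0,0,0,-0.02],
    [0,0,0,0,0,0,-0.04],
    [0,0,0,0,0,0,-0.06],
    [0,0,0,0,0,0,-0.06],
    [0,0,0,0,0,0,-0.06],
  ],
)

```text
time: 21.32
position: [0.6143, 0.1264, 0.1296]
tool_rot: [3.034, 0.815, 0.0]
ft_force: [3.9, 1.9, -2.2]
grip_width: 0.275
grip_force: 50.0
```

```bash
python3 tq.py
```

```text
t 21.47 yaw -59.94 Tz [0.169 0.143 0.227 0.15 ] mean [ 0.172  3.528  1.613 -1.961] [0.6143 0.1264 0.1297]
```

Request:
jog_arm(
  commands=[
    [0,0,0,0,0,0,-0.02],
    [0,0,0,0,0,0,-0.04],
    [0,0,0,0,0,0,-0.06],
    [0,0,0,0,0,0,-0.06],
    [0,0,0,0,0,0,-0.06],
  ],
)

```text
time: 21.88
position: [0.6143, 0.1264, 0.1296]
tool_rot: [3.046, 0.767, 0.0]
ft_force: [3.8, 1.5, -1.7]
grip_width: 0.274
grip_force: 50.0
```

```bash
python3 tq.py
```

```text
t 22.03 yaw -61.73 Tz [0.209 0.152 0.162 0.17 ] mean [ 0.173  4.043  2.012 -2.053] [0.6143 0.1264 0.1296]
```

Request:
jog_arm(
  commands=[
    [0,0.0008,0.0003,0,0,0,-0.02],
    [0,0.0008,0.0003,0,0,0,-0.04],
    [0,0.0008,0.0003,0,0,0,-0.06],
    [0,0.0008,0.0003,0,0,0,-0.06],
    [0,0.0008,0.0003,0,0,0,-0.06],
  ],
)

```text
time: 22.45
position: [0.6145, 0.1265, 0.1296]
tool_rot: [3.058, 0.719, -0.0]
ft_force: [3.0, 1.5, 0.0]
grip_width: 0.269
grip_force: 50.0
```

```bash
python3 tq.py
```

```text
t 22.60 yaw -63.54 Tz [0.209 0.173 0.168 0.213] mean [ 0.191  2.564  1.468 -0.979] [0.6145 0.1265 0.1296]
```

Request:
jog_arm(
  commands=[
    [0,0,0,0,0,0,-0.02],
    [0,0,0,0,0,0,-0.04],
    [0,0,0,0,0,0,-0.06],
    [0,0,0,0,0,0,-0.06],
    [0,0,0,0,0,0,-0.06],
  ],
)

```text
time: 23.02
position: [0.6145, 0.1265, 0.1296]
tool_rot: [3.069, 0.671, -0.0]
ft_force: [2.1, 0.7, -0.1]
grip_width: 0.271
grip_force: 50.0
```

```bash
python3 tq.py
```

```text
t 23.17 yaw -65.33 Tz [0.165 0.156 0.202 0.164] mean [ 0.172  2.122  0.792 -0.32 ] [0.6146 0.1265 0.1296]
```

Request:
jog_arm(
  commands=[
    [0,0,0,0,0,0,-0.02],
    [0,0,0,0,0,0,-0.04],
    [0,0,0,0,0,0,-0.06],
    [0,0,0,0,0,0,-0.06],
    [0,0,0,0,0,0,-0.06],
  ],
)

```text
time: 23.58
position: [0.6146, 0.1265, 0.1296]
tool_rot: [3.079, 0.623, -0.0]
ft_force: [2.2, 0.9, -0.3]
grip_width: 0.272
grip_force: 50.0
```

```bash
python3 tq.py
```

```text
t 23.73 yaw -67.14 Tz [0.192 0.175 0.195 0.171] mean [ 0.183  2.     0.855 -0.152] [0.6146 0.1265 0.1296]
```

Request:
jog_arm(
  commands=[
    [0,0,0,0,0,0,-0.02],
    [0,0,0,0,0,0,-0.04],
    [0,0,0,0,0,0,-0.06],
    [0,0,0,0,0,0,-0.07],
    [0,0,0,0,0,0,-0.07],
  ],
)

```text
time: 24.15
position: [0.6146, 0.1265, 0.1296]
tool_rot: [3.09, 0.565, -0.0]
ft_force: [3.0, 1.2, 0.2]
grip_width: 0.274
grip_force: 50.0
```

```bash
python3 tq.py
```

```text
t 24.30 yaw -69.24 Tz [0.178 0.156 0.185 0.138] mean [0.164 1.972 0.424 0.323] [0.6146 0.1265 0.1296]
```

Request:
jog_arm(
  commands=[
    [0,0,0,0,0,0,-0.02],
    [0,0,0,0,0,0,-0.04],
    [0,0,0,0,0,0,-0.06],
    [0,0,0,0,0,0,-0.06],
    [0,0,0,0,0,0,-0.06],
  ],
)

```text
time: 24.72
position: [0.6146, 0.1266, 0.1296]
tool_rot: [3.099, 0.518, -0.0]
ft_force: [2.4, 0.5, -0.4]
grip_width: 0.274
grip_force: 50.0
```

```bash
python3 tq.py
```

```text
t 24.87 yaw -71.03 Tz [0.191 0.212 0.161 0.194] mean [ 0.19   2.178  0.36  -0.288] [0.6147 0.1265 0.1296]
```

Request:
jog_arm(
  commands=[
    [0,0,0,0,0,0,-0.02],
    [0,0,0,0,0,0,-0.04],
    [0,0,0,0,0,0,-0.06],
    [0,0,0,0,0,0,-0.06],
    [0,0,0,0,0,0,-0.06],
  ],
)

```text
time: 25.28
position: [0.6147, 0.1265, 0.1296]
tool_rot: [3.106, 0.469, -0.0]
ft_force: [1.6, 0.7, 1.4]
grip_width: 0.276
grip_force: 50.0
```

```bash
python3 tq.py
```

```text
t 25.43 yaw -72.84 Tz [0.179 0.204 0.153 0.207] mean [0.186 1.883 0.85  0.634] [0.6147 0.1265 0.1296]
```

Request:
jog_arm(
  commands=[
    [0,0,0,0,0,0,-0.02],
    [0,0,0,0,0,0,-0.04],
    [0,0,0,0,0,0,-0.06],
    [0,0,0,0,0,0,-0.06],
    [0,0,0,0,0,0,-0.06],
  ],
)

```text
time: 25.85
position: [0.6147, 0.1265, 0.1296]
tool_rot: [3.113, 0.42, 0.0]
ft_force: [2.3, 0.6, -0.4]
grip_width: 0.273
grip_force: 50.0
```

```bash
python3 tq.py
```

```text
t 26.00 yaw -74.63 Tz [0.104 0.162 0.196 0.179] mean [ 0.16   2.687 -0.142 -0.329] [0.6147 0.1265 0.1296]
```

Request:
jog_arm(
  commands=[
    [0,0,0,0,0,0,-0.02],
    [0,0,0,0,0,0,-0.04],
    [0,0,0,0,0,0,-0.06],
    [0,0,0,0,0,0,-0.06],
    [0,0,0,0,0,0,-0.06],
  ],
)

```text
time: 26.42
position: [0.6147, 0.1265, 0.1296]
tool_rot: [3.119, 0.371, 0.0]
ft_force: [2.5, 0.7, -0.8]
grip_width: 0.272
grip_force: 50.0
```

```bash
python3 tq.py
```

```text
t 26.57 yaw -76.43 Tz [0.213 0.16  0.154 0.165] mean [ 0.173  2.462  0.013 -0.685] [0.6147 0.1265 0.1296]
```

Request:
jog_arm(
  commands=[
    [0,0,0,0,0,0,-0.02],
    [0,0,0,0,0,0,-0.04],
    [0,0,0,0,0,0,-0.06],
    [0,0,0,0,0,0,-0.06],
    [0,0,0,0,0,0,-0.06],
  ],
)

```text
time: 26.98
position: [0.6147, 0.1266, 0.1296]
tool_rot: [3.125, 0.322, 0.0]
ft_force: [2.7, -0.4, -0.5]
grip_width: 0.269
grip_force: 50.0
```

```bash
python3 tq.py
```

```text
t 27.13 yaw -78.24 Tz [0.163 0.206 0.197 0.193] mean [ 0.19   3.22   0.218 -0.51 ] [0.6147 0.1265 0.1296]
```

Request:
jog_arm(
  commands=[
    [0,0.0005,0,0,0,0,-0.02],
    [0,0.0005,0,0,0,0,-0.04],
    [0,0.0005,0,0,0,0,-0.06],
    [0,0.0005,0,0,0,0,-0.06],
    [0,0.0005,0,0,0,0,-0.06],
  ],
)

```text
time: 27.55
position: [0.6148, 0.1265, 0.1296]
tool_rot: [3.13, 0.273, -0.0]
ft_force: [2.3, -0.1, 0.2]
grip_width: 0.272
grip_force: 50.0
```

```bash
python3 tq.py
```

```text
t 27.70 yaw -80.03 Tz [0.15  0.186 0.194 0.188] mean [ 0.179  2.217 -0.098  0.227] [0.6148 0.1265 0.1296]
```

Request:
jog_arm(
  commands=[
    [0,0,0,0,0,0,-0.02],
    [0,0,0,0,0,0,-0.04],
    [0,0,0,0,0,0,-0.06],
    [0,0,0,0,0,0,-0.06],
    [0,0,0,0,0,0,-0.06],
  ],
)

```text
time: 28.12
position: [0.6148, 0.1266, 0.1296]
tool_rot: [3.133, 0.224, -0.0]
ft_force: [2.0, -0.3, 0.8]
grip_width: 0.272
grip_force: 50.0
```

```bash
python3 tq.py
```

```text
t 28.27 yaw -81.83 Tz [0.168 0.147 0.232 0.202] mean [ 0.187  2.022 -0.622  0.455] [0.6148 0.1265 0.1296]
```

```bash
python3 - <<'E'
from h import *
n=grab('side','s4');o=load('s3')
f=lambda d:cv2.resize(d['frame'][195:275,260:375,::-1],None,fx=5,fy=3.7*1.0*5/3.7,interpolation=cv2.INTER_CUBIC)
A=np.hstack([f(o),f(n)]);A=cv2.resize(A,(800,int(800*A.shape[0]/A.shape[1])))
cv2.imwrite('pics/s34.png',A);print(A.shape)
E
```

```text
(278, 800, 3)
```

View pics/s34.png

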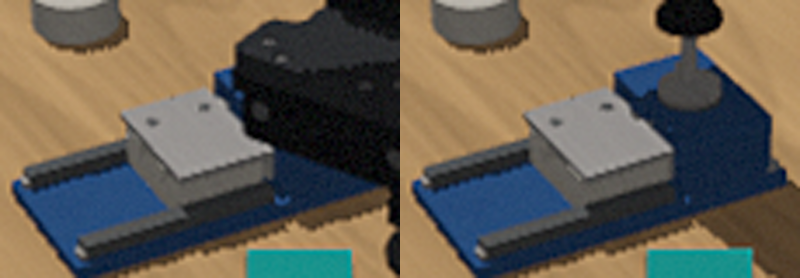

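```bash
python3 - <<'E'
from h import *
n=load('s4');o=load('s3')
g=lambda d:cv2.cvtColor(d['frame'],cv2.COLOR_RGB2GRAY).astype(np.float32)
x,y=proj(n,(.53,.13,.046)).astype(int);print(x,y,proj(n,(.54,.1296,.046))-proj(n,(.53,.13,.046)),'px per 10mm')
a=g(n)[222:248,290:318] ;b=g(o)[222:248,290:318]
W=np.eye(2,3,dtype=np.float32);print(cv2.findTransformECC(b,a,W,cv2.MOTION_TRANSLATION),W)
W=np.eye(2,3,dtype=np.float32);print('static',cv2.findTransformECC(g(o)[230:272,262:290],g(n)[230:272,262:290],W,cv2.MOTION_TRANSLATION)[0],W)
E
```

```text
307 234 [ 4.24129647 -1.23278081] px per 10mm
(0.9823989273603786, array([[ 1.        ,  0.        ,  0.99344   ],
       [ 0.        ,  1.        , -0.16746294]], dtype=float32)) [[ 1.          0.          0.99344   ]
 [ 0.          1.         -0.16746294]]
static 0.9998845899966072 [[1.         0.         0.00958273]
 [0.         1.         0.00958829]]
```

Request:
jog_arm(
  commands=[
    [0,0,0,0,0,0,-0.02],
    [0,0,0,0,0,0,-0.04],
    [0,0,0,0,0,0,-0.06],
    [0,0,0,0,0,0,-0.06],
    [0,0,0,0,0,0,-0.06],
  ],
)

```text
time: 28.73
position: [0.6149, 0.1265, 0.1296]
tool_rot: [3.137, 0.174, -0.0]
ft_force: [2.5, -0.9, 0.7]
grip_width: 0.275
grip_force: 50.0
```

```bash
python3 tq.py
```

```text
t 28.88 yaw -83.64 Tz [0.171 0.2   0.205 0.199] mean [ 0.194  1.967 -0.89   0.628] [0.6149 0.1265 0.1296]
```

The rest has been drawn in about 2.3 mm, so the cam is engaged. I'll continue turning.

Request:
jog_arm(
  commands=[
    [0,0,0,0,0,0,-0.02],
    [0,0,0,0,0,0,-0.04],
    [0,0,0,0,0,0,-0.05],
    [0,0,0,0,0,0,-0.05],
    [0,0,0,0,0,0,-0.05],
  ],
)

```text
time: 29.3
position: [0.6149, 0.1265, 0.1296]
tool_rot: [3.139, 0.133, 0.0]
ft_force: [2.9, -0.7, 1.6]
grip_width: 0.269
grip_force: 50.0
```

```bash
python3 tq.py
```

```text
t 29.45 yaw -85.13 Tz [0.237 0.286 0.194 0.296] mean [ 0.253  1.828 -1.022  0.873] [0.6149 0.1265 0.1296]
```

Request:
jog_arm(
  commands=[
    [0,0,0,0,0,0,-0.02],
    [0,0,0,0,0,0,-0.04],
    [0,0,0,0,0,0,-0.05],
    [0,0,0,0,0,0,-0.05],
    [0,0,0,0,0,0,-0.05],
  ],
)

```text
time: 29.87
position: [0.6149, 0.1265, 0.1296]
tool_rot: [3.14, 0.092, -0.0]
ft_force: [3.2, -1.3, 0.5]
grip_width: 0.272
grip_force: 50.0
```

```bash
python3 tq.py
```

```text
t 30.02 yaw -86.63 Tz [0.276 0.273 0.263 0.32 ] mean [ 0.283  2.354 -1.222  0.408] [0.6149 0.1265 0.1296]
```

Torque is rising, at about 0.28 plus a 0.03 baseline. One more small step.

Request:
jog_arm(
  commands=[
    [0,0,0,0,0,0,-0.01],
    [0,0,0,0,0,0,-0.02],
    [0,0,0,0,0,0,-0.03],
    [0,0,0,0,0,0,-0.03],
    [0,0,0,0,0,0,-0.03],
  ],
)

```text
time: 30.43
position: [0.6149, 0.1265, 0.1296]
tool_rot: [3.141, 0.067, 0.0]
ft_force: [2.2, -1.2, 0.9]
grip_width: 0.271
grip_force: 50.0
```

```bash
python3 tq.py
```

```text
t 30.58 yaw -87.54 Tz [0.286 0.269 0.294 0.275] mean [ 0.281  2.057 -1.274  0.569] [0.6149 0.1265 0.1296]
```

Request:
jog_arm(
  commands=[
    [0,0,0,0,0,0,-0.01],
    [0,0,0,0,0,0,-0.02],
    [0,0,0,0,0,0,-0.03],
    [0,0,0,0,0,0,-0.04],
    [0,0,0,0,0,0,-0.04],
  ],
)

```text
time: 31.0
position: [0.6149, 0.1265, 0.1296]
tool_rot: [3.141, 0.034, 0.0]
ft_force: [2.5, -1.9, -0.1]
grip_width: 0.271
grip_force: 50.0
```

```bash
python3 tq.py
```

```text
t 31.15 yaw -88.74 Tz [0.28  0.327 0.303 0.257] mean [ 0.292  2.777 -1.615  0.876] [0.6149 0.1265 0.1296]
```

Request:
jog_arm(
  commands=[
    [0,0,0,0,0,0,-0.01],
    [0,0,0,0,0,0,-0.02],
    [0,0,0,0,0,0,-0.03],
    [0,0,0,0,0,0,-0.04],
    [0,0,0,0,0,0,-0.04],
  ],
  grip_force=60,
)

```text
time: 31.57
position: [0.6149, 0.1265, 0.1296]
tool_rot: [3.141, 0.001, 0.0]
ft_force: [2.8, -1.4, 2.1]
grip_width: 0.273
grip_force: 60.0
```

```bash
python3 tq.py
```

```text
t 31.72 yaw -89.94 Tz [0.293 0.293 0.312 0.291] mean [ 0.297  2.051 -1.763  0.924] [0.6149 0.1265 0.1296]
```

```bash
python3 - <<'E'
from h import *
o=load('s3');n=load('s4');k=grab('side','s5')
g=lambda d:cv2.cvtColor(d['frame'],cv2.COLOR_RGB2GRAY).astype(np.float32)[222:248,290:316]
for a,b in((o,n),(o,k),(n,k)):
    W=np.eye(2,3,dtype=np.float32);cv2.findTransformECC(g(a),g(b),W,cv2.MOTION_TRANSLATION);print(W[:,2], (W[:,2]@[4.24,-1.23])/(4.24**2+1.23**2)*10,'mm')
E
```

```text
[ 0.9783197  -0.19606479] 2.251986984900056 mm
[ 1.0377572  -0.22110617] 2.3970913738398405 mm
[ 0.11207553 -0.02773379] 0.2613133610109885 mm
```

Request:
jog_arm(
  commands=[
    [0,0,0,0,0,0,-0.01],
    [0,0,0,0,0,0,-0.02],
    [0,0,0,0,0,0,-0.03],
    [0,0,0,0,0,0,-0.04],
    [0,0,0,0,0,0,-0.05],
  ],
)

```text
time: 32.18
position: [0.6149, 0.1265, 0.1296]
tool_rot: [3.141, -0.04, -0.0]
ft_force: [2.1, -2.2, 1.0]
grip_width: 0.273
grip_force: 60.0
```

```bash
python3 tq.py
```

```text
t 32.33 yaw -91.44 Tz [0.328 0.319 0.34  0.284] mean [ 0.318  2.342 -2.003  0.56 ] [0.6149 0.1265 0.1296]
```

Request:
jog_arm(
  commands=[
    [0,0,0,0,0,0,-0.01],
    [0,0,0,0,0,0,-0.02],
    [0,0,0,0,0,0,-0.03],
    [0,0,0,0,0,0,-0.03],
    [0,0,0,0,0,0,-0.03],
  ],
)

```text
time: 32.75
position: [0.6149, 0.1265, 0.1296]
tool_rot: [3.141, -0.064, -0.0]
ft_force: [2.2, -1.9, 1.3]
grip_width: 0.273
grip_force: 60.0
```

```bash
python3 tq.py
```

```text
t 32.90 yaw -92.34 Tz [0.313 0.39  0.312 0.357] mean [ 0.343  2.478 -2.232  0.804] [0.6149 0.1265 0.1296]
```

Torque is now about 0.37 N m and the rest has stopped moving, so it is tight. I'll ease back until the torque is gone, then lift out.

Request:
jog_arm(
  commands=[
    [0,0,0,0,0,0,0.03],
    [0,0,0,0,0,0,0.06],
    [0,0,0,0,0,0,0.09],
    [0,0,0,0,0,0,0.12],
    [0,0,0,0,0,0,0.12],
  ],
)

```text
time: 33.32
position: [0.6148, 0.127, 0.1296]
tool_rot: [-3.141, -0.036, 0.0]
ft_force: [1.9, -1.3, 0.6]
grip_width: 0.277
grip_force: 60.0
```

```bash
python3 tq.py
```

```text
t 33.47 yaw -88.74 Tz [ 0.036  0.034  0.044 -0.009] mean [ 0.026  2.016 -1.08   0.68 ] [0.6148 0.1269 0.1296]
```

Request:
jog_arm(
  commands=[
    [0,0.0005,-0.0004,0,0,0,0.02],
    [0,0.0005,-0.0004,0,0,0,0.04],
    [0,0.0005,-0.0004,0,0,0,0.04],
    [0,0.0005,-0.0004,0.005,0,0,0.04],
    [0,0.0005,-0.0004,0.01,0,0,0.04],
  ],
)

```text
time: 33.88
position: [0.6146, 0.127, 0.1341]
tool_rot: [-3.14, -0.068, 0.002]
ft_force: [2.6, 0.4, -1.0]
grip_width: 0.273
grip_force: 60.0
```

```bash
python3 st.py
```

```text
33.8833 [0.6146 0.127  0.1341] yaw y -87.51471012455367 [-0.0011 -0.0004 -1.    ] F [ 2.5896  0.3844 -0.9875] T [ 0.041  -0.4394  0.0341] [-0.7007  0.363   0.5665  1.639  -0.2064  1.2008 -1.6159]
```

Request:
jog_arm(
  commands=[
    [0,0,0,0.01,0,0,0],
    [0,0,0,0.05,0,0,0],
    [0,0,0,0.1,0,0,0],
    [0,0,0,0.15,0,0,0],
    [0,0,0,0.2,0,0,0],
  ],
)

```text
time: 34.3
position: [0.6138, 0.1265, 0.2354]
tool_rot: [3.141, 0.068, -0.005]
ft_force: [0.2, 0.4, -1.2]
grip_width: 0.271
grip_force: 60.0
```

```bash
python3 tq.py; python3 st.py
```

```text
t 34.45 yaw -87.54 Tz [ 0.031 -0.036  0.042  0.049] mean [ 0.022  0.619 -0.063  0.124] [0.6156 0.1266 0.2369]
34.45 [0.6156 0.1266 0.2369] yaw y -87.53508875246222 [ 0.0024 -0.0014 -1.    ] F [-0.7701 -0.2571 -1.6769] T [-0.023   0.1663  0.0492] [-0.7158  0.2931  0.5868  1.5102 -0.1647  1.385  -1.6464]
```

```bash
python3 - <<'E'
from h import *
T=[]
for i in range(16):
    T.append(ctrl.get_state()['torque']);ctrl.get_image('side')
T=np.array(T);print(T.mean(0),T.std(0)/4)
d=grab('wrist','w7')
s=ctrl.get_state();print(s['position'],s['time'])
E
```

```text
[-0.02871192  0.1526724   0.0144182 ] [0.00601254 0.00623525 0.00657963]
[0.61514456 0.12634746 0.23462701] 35.3
```

The torque baseline here is +0.014, so the final tightening was about 0.33 N m, with the rest against its stops. I'll return the driver to the stand.

Request:
jog_arm(
  commands=[
    [0,-0.029,-0.072,0,0,0,0],
    [0,-0.058,-0.143,0,0,0,0],
    [0,-0.086,-0.215,0,0,0,0],
    [0,-0.115,-0.286,0,0,0,0],
    [0,-0.144,-0.358,0,0,0,0],
  ],
)

```text
time: 35.72
position: [0.5423, -0.0542, 0.2347]
tool_rot: [-3.141, -0.068, -0.001]
ft_force: [1.4, -1.0, -1.1]
grip_width: 0.274
grip_force: 60.0
```

Request:
jog_arm(
  commands=[
    [0,-0.029,-0.072,0,0,0,0],
    [0,-0.058,-0.143,0,0,0,0],
    [0,-0.086,-0.215,0,0,0,0],
    [0,-0.115,-0.286,0,0,0,0],
    [0,-0.144,-0.358,0,0,0,0],
  ],
)

```text
time: 36.13
position: [0.4702, -0.2332, 0.235]
tool_rot: [-3.14, -0.068, -0.002]
ft_force: [0.7, -0.5, -2.4]
grip_width: 0.267
grip_force: 60.0
```

Request:
jog_arm(
  commands=[
    [0,0,0,0,0,0,0],
    [0,0,0,0,0,0,0],
    [0,0,0,0,0,0,0],
    [0,0,0,0,0,0,0],
    [0,0,0,0,0,0,0],
  ],
)

```text
time: 36.55
position: [0.4719, -0.2301, 0.2345]
tool_rot: [-3.141, -0.072, 0.0]
ft_force: [-0.0, -0.8, -1.3]
grip_width: 0.27
grip_force: 60.0
```

```bash
python3 st.py;python3 - <<'E'
from h import *
print(atz(load('t'),519,272,.08))
E
```

```text
36.55 [ 0.4719 -0.2301  0.2345] yaw y -87.372171156246 [-0.0002 -0.0001 -1.    ] F [-0.0165 -0.7643 -1.2887] T [-0.0305  0.1811  0.0024] [-0.4065  0.042   0.841   1.7671 -0.032   1.3468 -1.0838]
[ 0.46616574 -0.38255024  0.08      ]
```

Request:
jog_arm(
  commands=[
    [0,-0.002,-0.003,-0.05,0,0,0],
    [0,-0.002,-0.003,-0.11,0,0,0],
    [0,-0.002,-0.003,-0.17,0,0,0],
    [0,-0.002,-0.003,-0.23,0,0,0],
    [0,-0.002,-0.003,-0.28,0,0,0],
  ],
)

```text
time: 36.97
position: [0.47, -0.2315, 0.0925]
tool_rot: [-3.14, -0.072, 0.002]
ft_force: [-0.5, 1.3, -0.7]
grip_width: 0.275
grip_force: 60.0
```

Request:
jog_arm(
  commands=[
    [0,0,0,-0.006,0,0,0],
    [0,0,0,-0.012,0,0,0],
    [0,0,0,-0.018,0,0,0],
    [0,0,0,-0.019,0,0,0],
    [0,0,0,-0.019,0,0,0],
  ],
)

```text
time: 37.38
position: [0.4712, -0.2333, 0.0864]
tool_rot: [3.14, 0.068, 0.003]
ft_force: [0.9, 0.1, -2.1]
grip_width: 0.27
grip_force: 60.0
```

```bash
python3 st.py
```

```text
37.3833 [ 0.4712 -0.2333  0.0864] yaw y -87.5100471652538 [ 0.0021  0.0004 -1.    ] F [ 0.8856  0.1028 -2.1132] T [-0.0588  0.1411  0.0438] [-0.3412  0.2184  0.8358  1.9458 -0.1868  1.0536 -0.9519]
```

Request:
jog_arm(
  commands=[
    [0,0,0,0,0,0,0],
    [0,0,0,0,0,0,0],
    [0,0,0,-0.002,0,0,0],
    [0,0,0,-0.003,0,0,0],
    [0,0,0,-0.003,0,0,0],
  ],
)

```text
time: 37.8
position: [0.4701, -0.2331, 0.0836]
tool_rot: [-3.141, -0.068, -0.0]
ft_force: [0.6, 0.7, -1.7]
grip_width: 0.27
grip_force: 60.0
```

```bash
python3 st.py
```

```text
37.8 [ 0.4701 -0.2331  0.0836] yaw y -87.53646726073552 [ 0. -0. -1.] F [ 0.6299  0.6757 -1.7444] T [-0.0489  0.1315 -0.0133] [-0.3397  0.2221  0.835   1.9489 -0.1894  1.0501 -0.9498]
```

Request:
jog_arm(
  commands=[
    [0,0.001,0.0026,0,0,0,0],
    [0,0.001,0.0026,-0.001,0,0,0],
    [0,0.001,0.0026,-0.001,0,0,0],
    [0.4,0.001,0.0026,-0.001,0,0,0],
    [0.5,0.001,0.0026,-0.001,0,0,0],
  ],
)

```text
time: 38.22
position: [0.4709, -0.2319, 0.0831]
tool_rot: [3.141, 0.068, 0.001]
ft_force: [0.1, -0.0, -0.1]
grip_width: 0.354
grip_force: 0.0
```

Request:
jog_arm(
  commands=[
    [0.8,0,0,0,0,0,0],
    [0.8,0,0,0,0,0,0],
    [0.8,0,0,0,0,0,0],
    [0.8,0,0,0,0,0,0],
    [0.8,0,0,0,0,0,0],
  ],
)

```text
time: 38.63
position: [0.4706, -0.2318, 0.083]
tool_rot: [3.141, 0.068, -0.0]
ft_force: [-0.2, 0.4, 0.4]
grip_width: 0.715
grip_force: 0.0
```

Request:
jog_arm(
  commands=[
    [0.8,0,0,0,0,0,0],
    [0.8,0,0,0.02,0,0,0],
    [0.8,0,0,0.06,0,0,0],
    [0.8,0,0,0.12,0,0,0],
    [0.8,0,0,0.18,0,0,0],
  ],
)

```text
time: 39.05
position: [0.4699, -0.2319, 0.1743]
tool_rot: [3.141, 0.066, -0.002]
ft_force: [0.3, 0.2, 0.4]
grip_width: 0.797
grip_force: 0.0
```

Request:
jog_arm(
  commands=[
    [0.8,0,0,0.06,0,0,0],
    [0.8,0,0,0.12,0,0,0],
    [0.8,-0.05,0,0.18,0,0,0],
    [0.8,-0.05,0,0.2,0,0,0],
    [0.8,-0.05,0,0.2,0,0,0],
  ],
)

```text
time: 39.47
position: [0.4467, -0.2331, 0.2768]
tool_rot: [-3.141, -0.066, -0.012]
ft_force: [0.2, -0.0, 0.7]
grip_width: 0.799
grip_force: 0.0
```

```bash
python3 - <<'E'
from h import *
d=grab('side','s6');t=grab('top','t6')
o=load('s3')
g=lambda d:cv2.cvtColor(d['frame'],cv2.COLOR_RGB2GRAY).astype(np.float32)[222:248,290:316]
W=np.eye(2,3,dtype=np.float32);cv2.findTransformECC(g(o),g(d),W,cv2.MOTION_TRANSLATION);print(W[:,2])
a=d['frame'][190:400,260:470,::-1];b=t['frame'][180:300,240:360,::-1]
cv2.imwrite('pics/fin.png',np.hstack([cv2.resize(x,(400,400),interpolation=cv2.INTER_CUBIC) for x in(a,b)]))
E
```

```text
[ 1.1115854  -0.28851113]
```

View pics/fin.png

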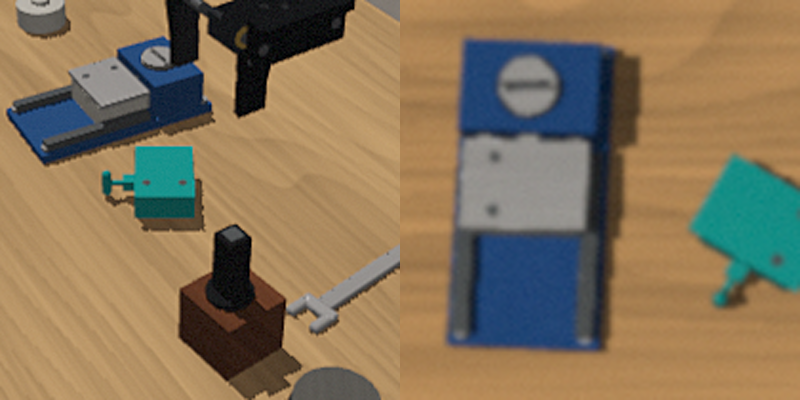

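The final view shows the rest against the housing (table at crop (525,185)), the cam slot turned crosswise at (530,85), and the driver upright in its stand at (233,265). The gripper is clear of everything, so I'm handing in.

```bash
python3 -c "
from bench import ctrl
print(ctrl.close_job())"
```

```text
the job is handed in; nothing more can be done
None
```

I slid the rest to the buffers, turned the cam clockwise to about 0.33 N m (mean measured torque less the sensor offset) until the rest stopped moving, stood the screwdriver back in its stand, and handed the job in at about 40 s; no verdict was shown.

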